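Close an irrigation strainer: wing screws evenly, in cross order

ROBOT

A 6-joint arm with a two-finger parallel gripper is mounted at the origin on the work surface. World frame = base frame: x ahead of the robot, y to its left, z up, the work surface at z = 0. Lengths are in mm, angles in rad, forces in N, time in s.
With the tool pointing down it reaches from about 325 to 925 mm from the base axis. Payload 3.1 kg.
Tool frame: the origin (TCP) lies between the finger pads; the fingertips stand 11 mm ahead of it and the grasp point (between the pads) lies 8 mm behind it; y points along the fingers, x is the direction in which the jaws open and shut, and the axes are right-handed (so a half turn about y gives the same grasp; the last joint's range is limited). The gripper opens to 85 mm and grips with 20 to 120 N. Pads are 22 mm wide; open, the fingers measure 114 mm over their backs; the gripper's body (76 mm by 85 mm) begins 54 mm behind the grasp point. The pads swing forward as they close: fully open they stand 13 mm farther back than shut.
Start: joints at [1.079, 0.217, 1.613, -0, 1.311, -0.112], TCP at [231.692, 580.481, 242.3] pointing down, gripper open.
Joint ranges: [-2.75, 2.75], [-0.78, 2.1], [0.31, 2.55], [-1.13, 4.27], [0.13, 2.63], [-2.58, 2.58]. Speed limits (rad/s): [2.79, 2.79, 3.14, 3.14, 3.14, 3.14].

INTERFACE

Orientations are given as a unit quaternion [x, y, z, w].
In Python, from plant import observe, viewer, workorder gives the robot as it stands.
- The arm moves only by the shell command python3 -m creep 'ROWS'. ROWS is a JSON object of lists of equal length, an entry for each row: "rotation": the turn, a rotation vector about the tool's x, y, z in units of 8 degrees (1.0 is 8 degrees), a list of three; "translation": the shift along the tool's x, y, z in units of 25 mm (1.0 is 25 mm), a list of three; "jaw": the finger opening in mm, from 0 to 85.4. A call has 1 to 20 rows; each row shifts and turns the commanded pose from where the row before left it, along the tool's axes as they then stand; what a row does not reach is not made up. A row lasts 1/10 s, in which the tool goes at most 50 mm and 8.59 degrees, less where a joint would pass 70% of its speed; a pose out of reach is approached as far as the arm can. A call is refused whole if a number of a shift passes 1 or a number of a turn 1, either way. A call with a gripper value outside its range is refused whole. The fingers move at their own pace and stop on an object; the grip force is fixed at half the most. Time passes only in rows, so rows that do not move let the fingers close. It gives the time, the measured TCP pose, the force and the opening at its end, in the units of the state.
- observe(): the state, without advancing time (a new reading comes with each control period).
- viewer.capture(name): name is "scene" or "top" or "wrist"; returns a dict with "img" (420x560x3 uint8, red, green, blue), "K" (3x3 intrinsics, pixels), "R" (3x3) and "t" (3): a world point X has camera coordinates R X + t. Camera axes: x right, y down, z forward; pixel columns grow to the right and rows downward; lengths in mm; the calibration is good to about 2 mm. A picture is of the moment at which its call begins. There is no depth.
- workorder.close_job(): hands the job in, once; it reports no verdict.
The state is a dict: "time_s": time; "q": joint angles; "dq": joint speeds; "joint_torque": joint torques, N m; "position": TCP position; "ee_rot": TCP orientation; "force": force on the tool from outside, world axes, zero at the start; "wrist_torque": the same for the moment, N m; "width": opening from 0.0 (shut) to 1.0 (fully open).
Only numpy, scipy, OpenCV 4.12 (cv2) and the standard library are available. Lean on these libraries where they do the work, as an engineer would, in place of code of your own. Each camera call takes 0.05 s, during which the arm holds its last target.

TASK

The strainer has been cleaned and its cover is back on the gasket: close it by tightening the four orange wing screws (clockwise). Work evenly and in cross order, each screw followed by the one diagonally opposite: first nip all four up lightly, just until each one bites on the cover, then go round crosswise again and make all four firmly tight without forcing them. Leave the other things on the bench where they stand.

Things in the scene. Friction and masses are not known exactly. Their poses are not given: they have to be found in the camera images.
- screw_a: orange wing screw at the cover's front left corner (front: the drain cock's side), diagonally opposite screw_c. Origin on its axis at the underside of its rubber-faced washer (30 mm), which starts 0.2 to 1 mm above the cover. z up along the axis; x along the two wings: 80 mm over their ends, 8 mm thick, 13 to 34 mm above the origin; hub 26 mm wide.
- screw_b: orange wing screw at the cover's front right corner (front: the drain cock's side), diagonally opposite screw_d. Shape and axes as screw_a. Right-hand thread, clockwise from above tightens, 5 mm of travel a turn. At first it runs free for 0.25 to 1.15 rad; where it starts to bite cannot be seen, only felt. It stays where it is left.
- screw_c: orange wing screw at the cover's back right corner (front: the drain cock's side), diagonally opposite screw_a. Shape and axes as screw_a. Turning moment about its axis: 0.07 N m running free; from where it bites it climbs smoothly, for the rubber gives. Lightly nipped up is 0.10 to 0.18 N m, reached 0.4 to 1.2 rad after the bite.
- screw_d: orange wing screw at the cover's back left corner (front: the drain cock's side), diagonally opposite screw_b. Shape and axes as screw_a. Firmly tight is a moment of 0.35 to 0.6 N m, reached 1.6 to 3 rad after the bite; beyond 0.8 N m it is forced.
- cover: light grey square cover, 190 x 190 x 10 mm, lying on a black gasket; a black bar handle (84 mm long along x, top 36 mm above the origin) in its middle. Origin at the centre of its underside, z up, x from front to back; the screws stand 65 mm either way in x and y. It is already seated and does not shift.
- housing: blue strainer housing bolted to the bench, flange 200 x 200 mm with its top 94 mm above the bench, grey pipe stubs with black union nuts out to 157 mm at its left and right, a brass drain cock at the front and a small gauge out to 152 mm at the back. Origin at the bench under its centre, x from front to back. It does not move.
- element: bystander: stainless strainer element, an upright cylinder 60 mm wide with a 76 mm rim, 112 mm tall; origin at the centre of its underside
- union_ring: bystander: black plastic union ring lying flat, 72 mm across, 20 mm tall; origin at the centre of its underside
- tub: bystander: open blue plastic tub, 130 x 100 x 60 mm; origin at the centre of its underside
- seedling: bystander: black plant pot 90 mm across, 85 mm tall, with a green seedling 55 mm above it; origin at the centre of its underside
- bottle: bystander: white plastic bottle with a red cap, 64 mm across, 160 mm tall; origin at the centre of its underside
- jar: bystander: amber jar with a yellow cap, 72 mm across, 80 mm tall; origin at the centre of its underside
- brush: bystander: wooden hand brush lying on the bench, 200 mm long; origin at the centre of its underside

How it is judged:
By the outcome, as a careful person would: the job done as asked, in the order asked, and still so for the second after the job is handed in, with the robot touching nothing.
It also fails if it takes over 72 s, if anything falls off the work surface, if the arm or the gripper's body presses on something with over 40 N, if the wrist force passes 120 N, or if a joint passes its speed limit or range.

## Working session

There is one attempt and no reset: what is moved stays moved. The work goes in short steps, Python scripts to look and compute and a shell command to move; the robot and the scene stay as the last step left them, time stands still between calls to the robot, and variables do not carry over. Pictures are saved under pics/ and viewed, and the job is handed in when it is done.

```bash
ls -la; mkdir -p pics; python3 - <<'E'
from plant import observe, viewer
import cv2
print(observe())
for n in ["scene","top","wrist"]:
    c=viewer.capture(n); cv2.imwrite(f"pics/{n}0.png",c["img"][:,:,::-1]); print(n,c["K"].tolist(),c["R"].tolist(),c["t"].tolist())
E
```

```text
total 12
drwxr-xr-x  3 agent agent 4096 Dec  6 14:11 .
drwxr-xr-x 23 root  root  4096 Dec  6 14:10 ..
drwxr-xr-x  2 agent agent 4096 Dec  6 14:11 pics
{'time_s': 0.0, 'q': array([ 1.07878767e+00,  2.17765833e-01,  1.61493740e+00,  2.04775167e-05,
        1.31132156e+00, -1.12216480e-01]), 'dq': array([-1.57306555e-03, -5.86475599e-05,  6.64023579e-04, -7.83737179e-04,
       -5.65272549e-04,  9.35719941e-04]), 'joint_torque': array([-5.12527404e-04, -3.96837151e+01, -3.03860128e+01, -6.11056225e-05,
        9.43813473e-03,  1.99412216e-05]), 'position': array([231.30877499, 579.76220314, 240.95930953]), 'ee_rot': array([ 0.58578436,  0.395867  , -0.39739632, -0.58499758]), 'force': array([0.51072163, 0.13438939, 0.69295137]), 'wrist_torque': array([0.00220593, 0.02615834, 0.02530148]), 'width': 1.0037321029627306}
scene [[526.730219502509, 0.0, 276.22229384814165], [0.0, 526.730219502509, 209.94383235395875], [0.0, 0.0, 1.0]] [[-0.6091997017170888, 0.7930168064560953, 0.0002609712366384755], [0.5636975558907735, 0.4332668633417978, -0.7032246373760864], [-0.5577820263423501, -0.4282571304813688, -0.7109676794913294]] [288.8084431938629, -190.87399994115867, 1629.5021962881917]
top [[462.8572549845054, 0.0, 277.5793521127145], [0.0, 462.8572549845054, 212.63343693834304], [0.0, 0.0, 1.0]] [[-0.02090609601432526, -0.9997588868740279, -0.006715896503386867], [-0.9964208457599979, 0.021385659777467557, -0.08178112062580624], [0.08190502600188876, 0.004982135313979165, -0.9966276862717305]] [16.655376251009468, 452.845110728446, 1461.7734173840947]
wrist [[320.03082176418127, 0.0, 285.5709162728696], [0.0, 320.03082176418127, 206.8513005979579], [0.0, 0.0, 1.0]] [[0.3712458469151205, 0.9285328984294159, -0.0017826055494439622], [0.8892160076694821, -0.3549721192421699, 0.2885995257533735], [0.2673413788634755, -0.10872649674753922, -0.9574482419704915]] [-623.5729440660766, -37.29394905450507, 380.26041090674084]
```

View pics/scene0.png

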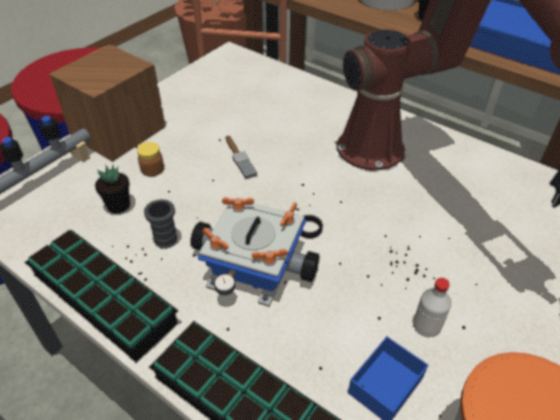

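View pics/top0.png

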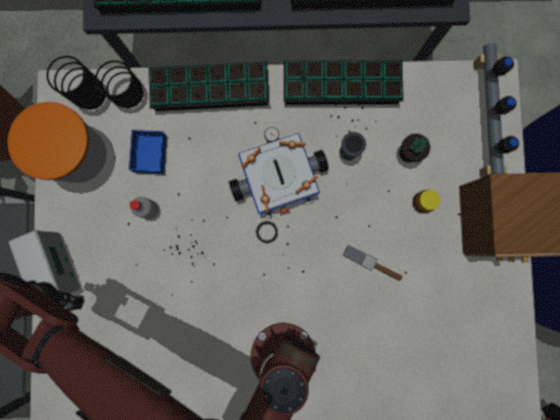

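View pics/wrist0.png

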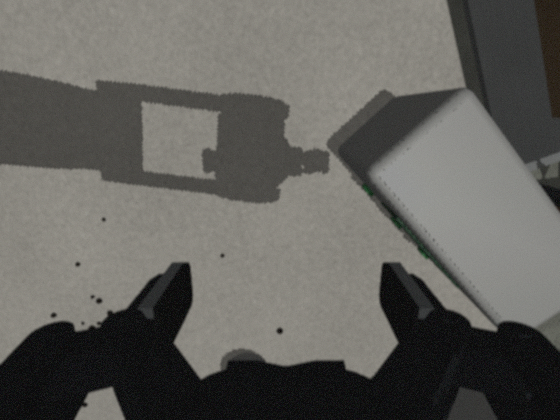

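```bash
python3 - <<'E'
from plant import observe
from scipy.spatial.transform import Rotation as R
print(R.from_quat(observe()["ee_rot"]).as_matrix().round(3))
E
```

```text
[[ 0.371 -0.001 -0.929]
 [ 0.929 -0.002  0.371]
 [-0.002 -1.     0.   ]]
```

```bash
cat > h.py <<'E'
import numpy as np, cv2
from plant import observe, viewer
def ray(c,u,v,z):
    K,R,t=map(np.array,(c["K"],c["R"],c["t"]))
    o=-R.T@t; d=R.T@np.linalg.inv(K)@np.array([u,v,1.0])
    return o+d*(z-o[2])/d[2]
def proj(c,X):
    p=np.array(c["K"])@(np.array(c["R"])@np.array(X)+np.array(c["t"])); return p[:2]/p[2]
def orange(img):
    h=cv2.cvtColor(img,cv2.COLOR_RGB2HSV)
    return cv2.inRange(h,(3,120,90),(18,255,255))
def blobs(img,mn=20,mask=None):
    m=orange(img) if mask is None else mask
    n,l,s,c=cv2.connectedComponentsWithStats(m)
    return [(i,s[i,4],c[i],(l==i)) for i in range(1,n) if s[i,4]>=mn]
E
python3 - <<'E'
from h import *
for n,roi in (("top",(220,340,120,225)),("scene",(190,330,180,300))):
    c=viewer.capture(n); im=c["img"]
    x0,x1,y0,y1=roi
    cr=im[y0:y1,x0:x1]; cv2.imwrite(f"pics/{n}1.png",cv2.resize(cr[:,:,::-1],None,fx=5,fy=5,interpolation=cv2.INTER_CUBIC))
    m=orange(im); mm=np.zeros_like(m); mm[y0:y1,x0:x1]=m[y0:y1,x0:x1]
    for i,a,ce,l in blobs(im,5,mm): print(n,a,ce.round(1),ray(c,*ce,130).round(1))
E
```

```text
top 57 [291.8 143.7] [649.9 -40.3 130. ]
top 60 [251.  157.6] [610.6  82.5 130. ]
top 62 [306.  184.6] [525.8 -79.6 130. ]
top 55 [264.9 199.1] [485.   43.3 130. ]
top 14 [283.8 210.2] [450.7 -12.  130. ]
scene 176 [237.4 202.5] [528.1 -77.2 130. ]
scene 121 [288.2 216.2] [490.1  48.1 130. ]
scene 180 [214.3 239.6] [651.  -40.8 130. ]
scene 231 [268.9 255.6] [612.7  86.1 130. ]
```

View pics/top1.png

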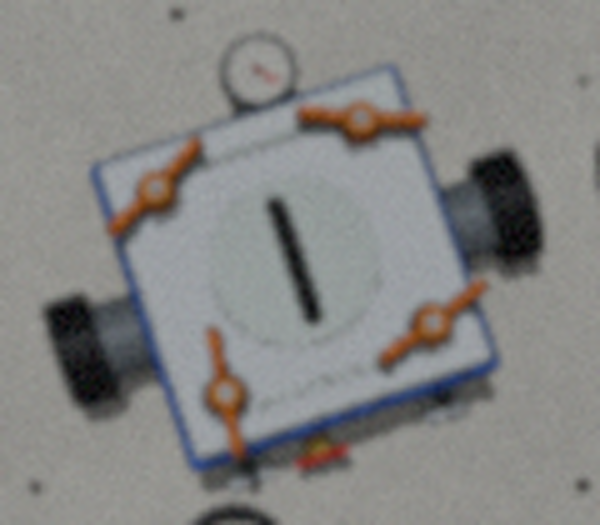

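View pics/scene1.png

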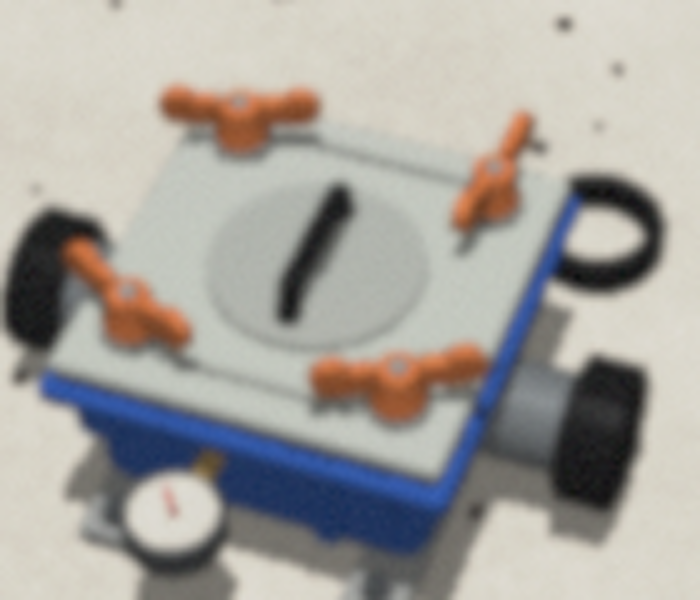

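```bash
python3 - <<'E'
from h import *
from scipy.spatial.transform import Rotation as Ro
c=viewer.capture("wrist"); s=observe()
R,t=np.array(c["R"]),np.array(c["t"])
T=Ro.from_quat(s["ee_rot"]).as_matrix()
print(T.T@(-R.T@t-s["position"]), s["time_s"])
print((R@T).round(3))
E
python3 -m creep '{"translation":[[-0.78,0,-1],[-0.78,0,-1],[-0.78,0,-1],[-0.78,0,-1],[-0.78,0,-1],[-0.78,0,-1],[-0.78,0,-1],[-0.78,0,-1],[-0.78,0,-1],[-0.78,0,-1],[-0.78,0,-1],[-0.78,0,-1],[-0.78,0,-1],[-0.78,0,-1],[-0.78,0,-1],[-0.78,0,-1],[-0.78,0,-1],[-0.78,0,-1]],"rotation":[[0,0,0],[0,0,0],[0,0,0],[0,0,0],[0,0,0],[0,0,0],[0,0,0],[0,0,0],[0,0,0],[0,0,0],[0,0,0],[0,0,0],[0,0,0],[0,0,0],[0,0,0],[0,0,0],[0,0,0],[0,0,0]],"jaw":[85,85,85,85,85,85,85,85,85,85,85,85,85,85,85,85,85,85]}'
```

```text
[  -0.35092299 -132.46163973   73.60693488] 0.3
[[ 1.    -0.    -0.001]
 [-0.001 -0.289 -0.957]
 [-0.     0.957 -0.289]]
time_s: 2.1
position: [520.0, 86.4, 242.4]
ee_rot: [0.585, 0.397, -0.396, -0.585]
force: [-0.4, -0.1, -0.4]
width: 0.998
```

View now.

```bash
python3 - <<'E'
from h import *
c=viewer.capture("wrist"); im=c["img"]; cv2.imwrite("pics/w1.png",im[:,:,::-1])
for i,a,ce,l in blobs(im,100): print(a,ce.round(1),ray(c,*ce,130).round(1))
print(observe()["position"])
E
```

```text
838 [105.  283.2] [526.2 -83.9 130. ]
749 [322.4 301.3] [612.7  84.  130. ]
[522.49990977  82.49174412 242.68241487]
```

View pics/w1.png

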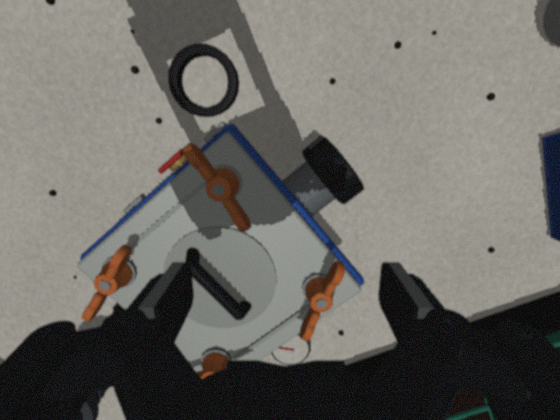

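```bash

python3 -m creep '{"translation":[[-0.6,0,1],[-0.6,0,1],[-0.6,0,1],[-0.4,0,0.6],[0,0,0]],"rotation":[[0,0,0],[0,0,0],[0,0,0],[0,0,0],[0,0,0]],"jaw":[85,85,85,85,85]}'
cat >> h.py <<'E'
def orange2(img):
    h=cv2.cvtColor(img,cv2.COLOR_RGB2HSV)
    return cv2.morphologyEx(cv2.inRange(h,(2,110,45),(18,255,255)),cv2.MORPH_OPEN,np.ones((3,3),np.uint8))
E
python3 - <<'E'
from h import *
c=viewer.capture("wrist"); im=c["img"]; cv2.imwrite("pics/w2.png",im[:,:,::-1])
for i,a,ce,l in blobs(im,200,orange2(im)):
    r=cv2.minAreaRect(np.argwhere(l)[:,::-1].astype(np.float32))
    print(a,ce.round(1),ray(c,*ce,130).round(1),r)
cv2.imwrite("pics/w2m.png",orange2(im))
print(observe()["position"])
np.savez("w2.npz",**c)
E
```

```text
time_s: 2.65
position: [413.7, 69.9, 241.9]
ee_rot: [-0.585, -0.396, 0.397, 0.586]
force: [0.7, -0.4, -0.1]
width: 0.995
1301 [288.8 289.7] [484.3  44.3 130. ] ((291.9866027832031, 291.5474853515625), (85.88949584960938, 29.17660140991211), 60.75117111206055)
369 [192.8 352.9] [512.9 -62.6 130. ] ((195.34613037109375, 352.26922607421875), (23.02005958557129, 24.12946128845215), 56.3099365234375)
236 [369.  368.7] [590.7  83.4 130. ] ((368.8076171875, 368.0384521484375), (14.699554443359375, 19.137157440185547), 33.690067291259766)
[415.14888935  70.00002745 242.41448366]
```

View pics/w2.png

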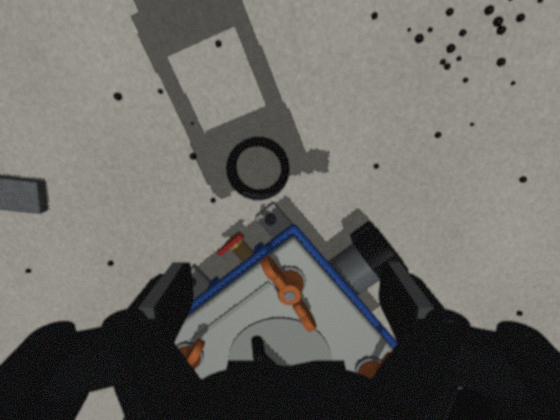

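View pics/w2m.png

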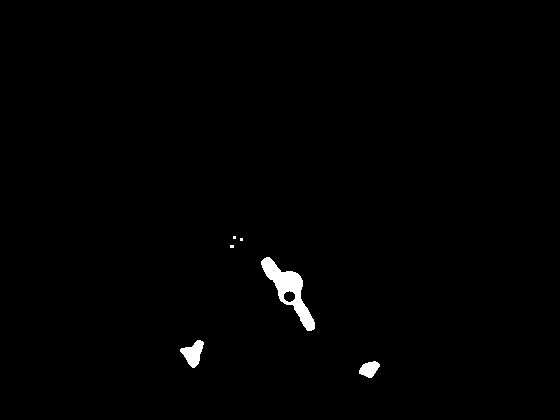

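```bash

python3 -m creep '{"translation":[[0,0,-1],[0,0,-1],[0,0,-1],[0,0,-1],[0,0,-1],[0,0,-1],[0,0,-1],[0,0,-1],[0,0,-1],[0,0,0]],"rotation":[[0,0,0],[0,0,0],[0,0,0],[0,0,0],[0,0,0],[0,0,0],[0,0,0],[0,0,0],[0,0,0],[0,0,0]],"jaw":[85,85,85,85,85,85,85,85,85,85]}'
python3 - <<'E'
from h import *
c=viewer.capture("wrist"); im=c["img"]; cv2.imwrite("pics/w3.png",im[:,:,::-1])
for i,a,ce,l in blobs(im,200,orange2(im)):
    r=cv2.minAreaRect(np.argwhere(l)[:,::-1].astype(np.float32))
    print(a,ce.round(1),ray(c,*ce,130).round(1),r)
cv2.imwrite("pics/w3z.png",cv2.resize(im[60:360,90:470,::-1],None,fx=2,fy=2,interpolation=cv2.INTER_CUBIC))
print(observe()["position"],observe()["q"])
np.savez("w3.npz",**c)
E
```

```text
time_s: 3.7
position: [628.0, -14.7, 241.8]
ee_rot: [0.586, 0.397, -0.396, -0.585]
force: [-0.9, 1.5, 1.6]
width: 0.994
830 [302.7  15. ] [507.   46.1 130. ] ((301.8531188964844, 12.679824829101562), (59.9456787109375, 24.446216583251953), 41.72951126098633)
2167 [153.3 112. ] [524.9 -77.8 130. ] ((154.84446716308594, 115.61439514160156), (39.49687194824219, 107.08265686035156), 30.465543746948242)
2006 [398.5 135.6] [608.  84. 130.] ((397.0853576660156, 133.78509521484375), (35.55381774902344, 112.14871978759766), 32.96940612792969)
1569 [266.9 239.5] [648.6 -39.7 130. ] ((264.5939636230469, 237.52223205566406), (32.78310775756836, 95.51024627685547), 69.62356567382812)
[626.30936838 -13.94767186 241.63254005] [-1.34301480e-01  2.20411310e-01  1.61050325e+00  1.39511562e-04
  1.31060206e+00 -1.32454250e+00]
```

View pics/w3z.png

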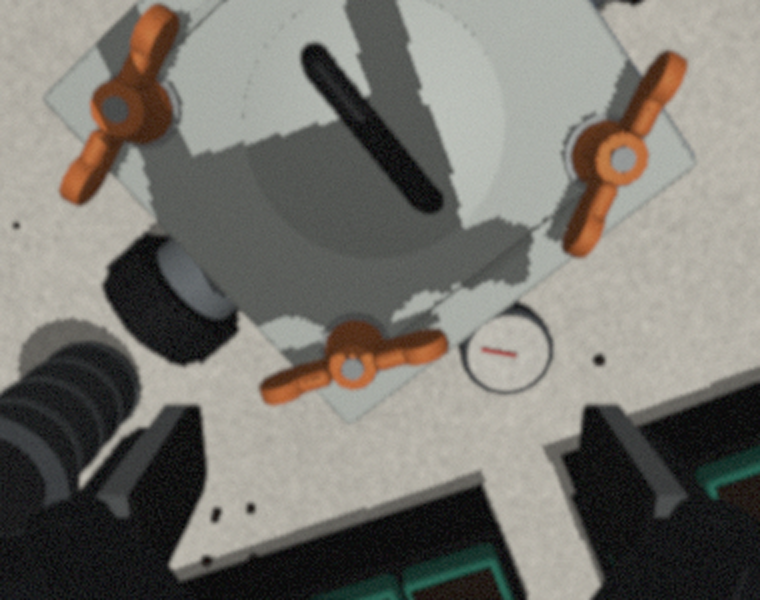

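```bash
python3 - <<'E'
from h import *
im=cv2.imread("pics/w1.png"); cv2.imwrite("pics/w1z.png",cv2.resize(im[140:400,70:370],None,fx=2.6,fy=2.3,interpolation=cv2.INTER_CUBIC))
w2=cv2.imread("pics/w2.png"); cv2.imwrite("pics/w2z.png",cv2.resize(w2[250:340,240:340],None,fx=6,fy=6,interpolation=cv2.INTER_CUBIC))
c=dict(np.load("w3.npz"))
for z in (130,135,140,145,150):
    b,d,cc=[ray(c,*p,z) for p in ((147.5,114),(402,139.5),(266,244.5))]
    print(z,b.round(1),d.round(1),cc.round(1),np.linalg.norm(b-d).round(1),np.linalg.norm(b-cc).round(1),np.linalg.norm(d-cc).round(1))
E
```

```text
130 [524.5 -82.4 130. ] [611.8  85.7 130. ] [652.4 -42.2 130. ] 189.4 134.1 134.1
135 [525.2 -80.5 135. ] [610.7  84.2 135. ] [650.5 -41.  135. ] 185.5 131.3 131.4
140 [526.  -78.6 140. ] [609.6  82.7 140. ] [648.6 -39.9 140. ] 181.6 128.6 128.7
145 [526.7 -76.6 145. ] [608.5  81.2 145. ] [646.7 -38.8 145. ] 177.8 125.9 125.9
150 [527.4 -74.7 150. ] [607.5  79.7 150. ] [644.8 -37.7 150. ] 173.9 123.1 123.2
```

View pics/w1z.png

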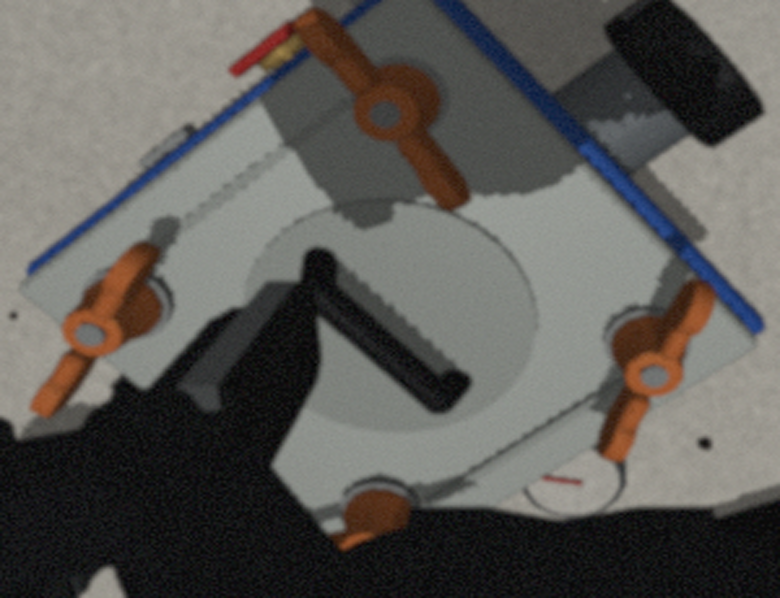

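View pics/w2z.png

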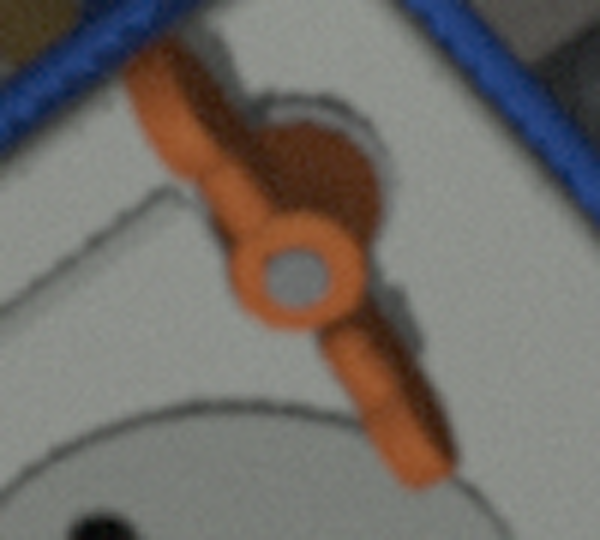

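```bash
python3 - <<'E'
from h import *
c3=dict(np.load("w3.npz")); c2=dict(np.load("w2.npz"))
Z=lambda p:(p[0]/2+90,p[1]/2+60)
A=lambda p:(p[0]/6+240,p[1]/6+250)
S={"b":(c3,Z,(157,30),(78,187),(115,108)),"d":(c3,Z,(668,75),(583,240),(624,159)),"c":(c3,Z,(430,347),(281,386),(352,369)),"a":(c2,A,(150,85),(415,470),(297,277))}
for k,(c,f,p,q,h) in sorted(S.items()):
    P,Q=[ray(c,*f(x),139) for x in (p,q)]; H=ray(c,*f(h),137)
    d=P-Q; al=np.degrees(np.arctan2(d[1],d[0]))%180
    print(k,"hub",H.round(1),"ends mid",((P+Q)/2).round(1),"len",np.linalg.norm(d).round(1),"heading",al.round(1),"q1",np.degrees(np.arctan2(H[1],H[0])).round(1))
E
```

```text
a hub [486.3  44.1 137. ] ends mid [485.6  42.9 139. ] len 71.9 heading 9.4 q1 5.2
b hub [525.5 -79.7 137. ] ends mid [526.9 -79.1 139. ] len 63.5 heading 125.2 q1 -8.6
c hub [649.8 -40.6 137. ] ends mid [648.5 -38.7 139. ] len 61.9 heading 83.9 q1 -3.6
d hub [610.3  83.6 137. ] ends mid [610.4  82.8 139. ] len 63.5 heading 135.4 q1 7.8
```

```bash

python3 -m creep '{"translation":[[0,0,1],[0,0,1],[0,0,1],[0,0.6,1],[0.05,0.6,1],[0.05,0.9,1],[0,0.9,0.07],[0,0,0]],"rotation":[[0,0,0],[0,0,0],[0,0,0],[0,0,0],[0,0,0],[0,0,0],[0,0,0],[0,0,0]],"jaw":[85,70,50,50,50,50,50,50]}'
python3 - <<'E'
from h import *
c=viewer.capture("wrist"); im=c["img"]; cv2.imwrite("pics/w4.png",im[:,:,::-1])
s=observe();print(s["position"],s["width"]*85,s["wrist_torque"],s["joint_torque"][5],s["force"])
print(proj(c,(486.2,44.3,137)))
E
```

```text
time_s: 4.55
position: [480.5, 46.1, 163.9]
ee_rot: [-0.583, -0.395, 0.399, 0.587]
force: [-0.5, 0.7, -1.4]
width: 0.587
[482.69460472  45.71348619 165.93346183] 49.67208402522072 [ 3.25413196e-02 -1.58975904e-05  9.98331470e-03] 0.002927788518718444 [ 0.51341873 -0.04826773  0.50135441]
[287.00591173 262.06623713]
```

View pics/w4.png

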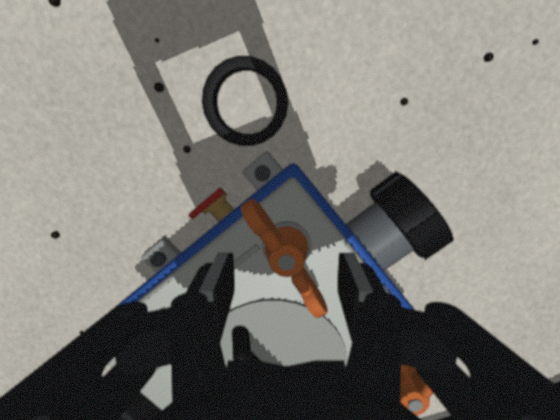

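```bash

python3 -m creep '{"translation":[[0,0.75,-0.08],[0,0.8,0],[0,0,0]],"rotation":[[0,0,0],[0,0,0],[0,0,0]],"jaw":[50,50,50]}'
cat > s.py <<'E'
from plant import observe
import numpy as np
s=observe();p=s["position"];x=s["q"]
print("t",round(s["time_s"],2),"pos",p.round(1),"F",s["force"].round(1),"M",s["wrist_torque"].round(3),"j6",round(float(s["joint_torque"][5]),3),"q6",np.degrees(x[5]).round(1),"head",np.degrees(x[0]-x[5]).round(1),"w",round(s["width"]*85.4,1))
E
python3 s.py
python3 -m creep '{"translation":[[0,0,0],[0,0,0]],"rotation":[[0,1,0],[0,1,0]],"jaw":[50,50]}' >/dev/null; python3 s.py
python3 -m creep '{"translation":[[0,0,0]],"rotation":[[0,1,0]],"jaw":[50]}' >/dev/null; python3 s.py
python3 -m creep '{"translation":[[0,0,0]],"rotation":[[0,0.6,0]],"jaw":[50]}' >/dev/null; python3 s.py
```

```text
time_s: 4.9
position: [485.6, 44.3, 127.6]
ee_rot: [-0.585, -0.396, 0.397, 0.586]
force: [-0.7, 0.2, -0.6]
width: 0.583
t 4.9 pos [485.6  44.3 127.6] F [-0.7  0.2 -0.6] M [ 0.039 -0.007 -0.002] j6 -0.0 q6 -71.3 head 68.2 w 49.8
t 5.1 pos [488.   44.2 130.5] F [-0.3 -0.  -0.2] M [-0.034  0.027  0.034] j6 -0.937 q6 -54.9 head 51.9 w 50.0
t 5.2 pos [488.2  44.2 130.8] F [-0.6  0.4 -0.2] M [-0.017  0.001  0.027] j6 -0.92 q6 -46.9 head 43.9 w 50.3
t 5.3 pos [488.2  44.2 130.8] F [-0.3 -0.2 -0.2] M [-0.062 -0.062  0.059] j6 -0.309 q6 -42.2 head 39.2 w 49.9
```

```bash

python3 -m creep '{"translation":[[0,0,0]],"rotation":[[0,0.6,0]],"jaw":[50]}' >/dev/null; python3 s.py
python3 -m creep '{"translation":[[0,0,0]],"rotation":[[0,0.6,0]],"jaw":[50]}' >/dev/null; python3 s.py
python3 -m creep '{"translation":[[0,0,0]],"rotation":[[0,0.6,0]],"jaw":[50]}' >/dev/null; python3 s.py
python3 -m creep '{"translation":[[0,0,0]],"rotation":[[0,0.6,0]],"jaw":[50]}' >/dev/null; python3 s.py
python3 -c "
from h import *
c=viewer.capture('wrist'); cv2.imwrite('pics/w5.png',c['img'][:,:,::-1])"; python3 s.py
```

```text
t 5.4 pos [488.2  44.1 130.8] F [-0.1 -0.  -1.6] M [-0.07  -0.061  0.088] j6 -0.472 q6 -37.5 head 34.4 w 49.8
t 5.5 pos [488.2  44.  130.7] F [-0.7 -2.  -1.2] M [-0.187 -0.068  0.068] j6 -0.478 q6 -32.7 head 29.6 w 50.0
t 5.6 pos [488.2  43.9 130.7] F [ 1.  -1.3 -1.2] M [-0.22  -0.124  0.015] j6 -0.477 q6 -27.9 head 24.8 w 50.0
t 5.7 pos [488.1  43.7 130.6] F [ 0.3 -2.2 -1.6] M [-0.287 -0.045  0.138] j6 -0.477 q6 -23.1 head 20.0 w 49.8
t 5.75 pos [488.1  43.8 130.6] F [ 1.3 -1.  -0.9] M [-0.243 -0.052  0.047] j6 0.209 q6 -23.0 head 19.9 w 49.9
```

View pics/w5.png

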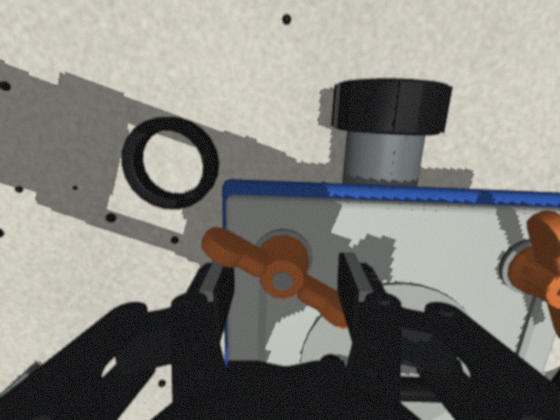

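```bash

python3 -m creep '{"translation":[[0,0,0]],"rotation":[[0,0,0]],"jaw":[50]}' >/dev/null; python3 s.py; python3 s.py
python3 -m creep '{"translation":[[0,0,0]],"rotation":[[0,0.3,0]],"jaw":[50]}' >/dev/null; python3 s.py
python3 -m creep '{"translation":[[0,0,0]],"rotation":[[0,0.3,0]],"jaw":[50]}' >/dev/null; python3 s.py
python3 -m creep '{"translation":[[0,0,0]],"rotation":[[0,0.3,0]],"jaw":[50]}' >/dev/null; python3 s.py

```

```text
t 5.85 pos [488.1  44.  130.4] F [ 0.4 -0.9 -0.1] M [-0.286 -0.097  0.018] j6 0.126 q6 -23.4 head 20.3 w 50.3
t 5.85 pos [488.1  44.  130.4] F [ 0.4 -0.9 -0.1] M [-0.286 -0.097  0.018] j6 0.126 q6 -23.4 head 20.3 w 50.3
t 5.95 pos [488.   43.7 130.4] F [ 1.3 -2.1  1.2] M [-0.4   -0.09   0.041] j6 -0.324 q6 -20.9 head 17.9 w 50.2
t 6.05 pos [488.   43.7 130.3] F [ 0.8 -2.9  1.5] M [-0.448 -0.127  0.07 ] j6 -0.207 q6 -18.5 head 15.4 w 50.0
t 6.15 pos [488.   43.6 130.3] F [ 0.6 -2.5  1.5] M [-0.42  -0.036  0.074] j6 -0.202 q6 -16.1 head 13.0 w 50.0
```

```bash
sed -i 's/^s=observe.*/import sys\n&/' s.py; cat >> s.py <<'E'
r=float(sys.argv[1]) if len(sys.argv)>1 else 0
print("   T",round(float(s["joint_torque"][5])+0.908*r,3))
E
python3 -m creep '{"translation":[[0,0,0],[0,0,0]],"rotation":[[0,0.6,0],[0,0.6,0]],"jaw":[50,50]}' >/dev/null; python3 s.py 0.6
python3 -m creep '{"translation":[[0,0,0]],"rotation":[[0,0.6,0]],"jaw":[50]}' >/dev/null; python3 s.py 0.6
python3 -m creep '{"translation":[[0,0,0]],"rotation":[[0,0.6,0]],"jaw":[50]}' >/dev/null; python3 s.py 0.6

```

```text
t 6.35 pos [487.9  43.5 130.2] F [ 0.8 -3.3  0.7] M [-0.518 -0.071  0.066] j6 -0.48 q6 -6.4 head 3.3 w 49.9
   T 0.065
t 6.45 pos [487.8  43.4 130.1] F [-0.1 -3.7  0.5] M [-0.479 -0.046  0.098] j6 -0.47 q6 -1.6 head -1.5 w 50.2
   T 0.075
t 6.55 pos [487.6  43.3 130. ] F [-0.2 -3.4  0.2] M [-0.63   0.041  0.099] j6 -0.461 q6 3.2 head -6.3 w 50.1
   T 0.083
```

```bash

python3 -m creep '{"translation":[[0,0,-0.06],[0,0,0]],"rotation":[[0,0.6,0],[0,0.6,0]],"jaw":[50,50]}' >/dev/null; python3 s.py 0.6
python3 -m creep '{"translation":[[0,0,0]],"rotation":[[0,0.6,0]],"jaw":[50]}' >/dev/null; python3 s.py 0.6
python3 -m creep '{"translation":[[0,0,0]],"rotation":[[0,0.6,0]],"jaw":[50]}' >/dev/null; python3 s.py 0.6

```

```text
t 6.75 pos [487.4  42.8 129.9] F [ 0.6 -0.6 -0.1] M [-0.072 -0.009  0.1  ] j6 -0.451 q6 12.6 head -15.8 w 50.1
   T 0.094
t 6.85 pos [487.3  42.8 129.8] F [ 0.1 -1.3 -0.1] M [-0.097  0.013  0.095] j6 -0.429 q6 17.4 head -20.6 w 50.1
   T 0.116
t 6.95 pos [487.2  42.7 129.8] F [ 1.4 -1.3 -0.3] M [-0.129  0.036  0.124] j6 -0.414 q6 22.2 head -25.4 w 49.8
   T 0.131
```

```bash

python3 -m creep '{"translation":[[0,0,0],[0,0,0],[0,0,0],[0,-0.7,0],[0,-0.8,0]],"rotation":[[0,0.5,0],[0,-1,0],[0,-1,0],[0,0,0],[0,0,0]],"jaw":[50,50,50,50,50]}' >/dev/null; python3 s.py 0
cat > plan.py <<'E'
# plan.py tx ty heading_target  rot_per_row : xy path spread over rows
import sys, numpy as np
from plant import observe
tx,ty,ht=map(float,sys.argv[1:4])
s=observe(); p=s["position"]; 
from scipy.spatial.transform import Rotation as R
M=R.from_quat(s["ee_rot"]).as_matrix(); h=np.degrees(np.arctan2(M[1,0],M[0,0]))
turn=(h-ht); n=int(np.ceil(abs(turn)/8)); d=np.array([tx,ty])-p[:2]; nt=max(int(np.ceil(np.hypot(*d)/25)),1)
print("pos",p.round(1),"head",h.round(1),"turn cw",round(turn,1),"rows",n,"per row",round(turn/8/max(n,1),2),"d",d.round(1))
r=turn/max(n,1)
for i in range(nt):
    a=np.radians(h-r*min(i,n)); st=d/nt
    print(i,"x",round((st@[np.cos(a),np.sin(a)])/25,2),"z",round((st@[-np.sin(a),np.cos(a)])/25,2))
E
python3 plan.py 650.5 -41.3 125
```

```text
t 7.45 pos [485.8  43.1 166.6] F [ 0.9 -0.2  0.8] M [ 0.002 -0.028  0.007] j6 -0.017 q6 10.1 head -13.3 w 49.9
   T -0.017
pos [485.8  43.1 166.6] head -13.3 turn cw -138.3 rows 18 per row -0.96 d [164.7 -84.4]
0 x 0.9 z -0.22
1 x 0.86 z -0.34
2 x 0.81 z -0.45
3 x 0.74 z -0.56
4 x 0.66 z -0.65
5 x 0.57 z -0.73
6 x 0.46 z -0.8
7 x 0.35 z -0.86
```

```bash

python3 -m creep '{"translation":[[0.9,0,-0.22],[0.86,0,-0.34],[0.81,0,-0.45],[0.74,0,-0.56],[0.66,0,-0.65],[0.57,0,-0.73],[0.46,0,-0.8],[0.35,0,-0.86],[0,0,0],[0,0,0],[0,0,0],[0,0,0],[0,0,0],[0,0,0],[0,0,0],[0,0,0],[0,0,0],[0,0,0],[0,0,0]],"rotation":[[0,-0.96,0],[0,-0.96,0],[0,-0.96,0],[0,-0.96,0],[0,-0.96,0],[0,-0.96,0],[0,-0.96,0],[0,-0.96,0],[0,-0.96,0],[0,-0.96,0],[0,-0.96,0],[0,-0.96,0],[0,-0.96,0],[0,-0.96,0],[0,-0.96,0],[0,-0.96,0],[0,-0.96,0],[0,-0.96,0],[0,0,0]],"jaw":[50,50,50,50,50,50,50,50,50,50,50,50,50,50,50,50,50,50,50]}' >/dev/null; python3 s.py 0
python3 -c "
from h import *
c=viewer.capture('wrist'); cv2.imwrite('pics/w6.png',c['img'][:,:,::-1]);print(proj(c,(649.8,-40.6,137)),proj(c,(486.2,44.3,137)))"; python3 plan.py 650.5 -41.3 125
```

```text
t 9.35 pos [651.5 -41.8 167. ] F [-0.4 -0.5 -0.4] M [-0.016  0.013 -0.021] j6 -0.489 q6 -134.8 head 125.0 w 50.0
   T -0.489
[289.40627016 248.33729818] [633.4558763   82.79982654]
pos [651.4 -41.8 166.9] head 124.8 turn cw -0.2 rows 1 per row -0.03 d [-0.9  0.5]
0 x 0.04 z 0.02
```

View pics/w6.png

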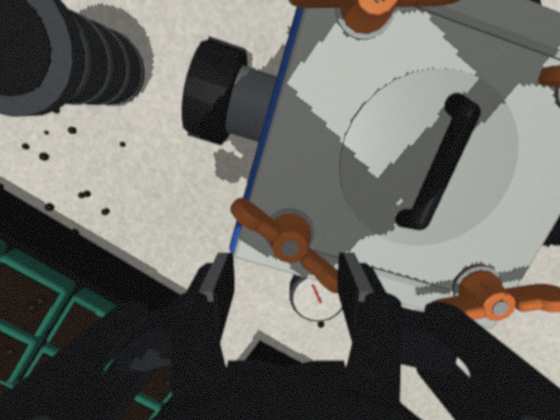

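```bash

python3 -m creep '{"translation":[[0.04,0.75,0.02],[0,0.73,0],[0,0,0]],"rotation":[[0,0,0],[0,0,0],[0,0.6,0]],"jaw":[50,50,50]}' >/dev/null; python3 s.py 0.6
python3 -m creep '{"translation":[[0,0,0],[0,0,0]],"rotation":[[0,0.6,0],[0,0.6,0]],"jaw":[50,50]}' >/dev/null; python3 s.py 0.6
python3 -m creep '{"translation":[[0,0,0],[0,0,0]],"rotation":[[0,0.6,0],[0,0.6,0]],"jaw":[50,50]}' >/dev/null; python3 s.py 0.6
python3 -m creep '{"translation":[[0,0,0],[0,0,0]],"rotation":[[0,0.6,0],[0,0.6,0]],"jaw":[50,50]}' >/dev/null; python3 s.py 0.6

```

```text
t 9.7 pos [647.9 -40.8 126. ] F [ 1.9  0.2 -1.2] M [ 0.076 -0.349  0.07 ] j6 -0.731 q6 -129.7 head 119.8 w 50.0
   T -0.186
t 9.9 pos [649.5 -41.1 128.5] F [-0.   0.4 -1.8] M [0.036 0.007 0.084] j6 -0.479 q6 -120.0 head 110.2 w 49.8
   T 0.066
t 10.1 pos [649.4 -41.1 128.5] F [ 0.6 -0.1 -2.4] M [0.064 0.025 0.064] j6 -0.479 q6 -110.4 head 100.6 w 50.2
   T 0.066
t 10.3 pos [649.3 -41.  128.5] F [-0.4  0.5 -1.5] M [0.001 0.09  0.101] j6 -0.479 q6 -100.8 head 91.0 w 49.9
   T 0.066
```

```bash

python3 -m creep '{"translation":[[0,0,0],[0,0,0]],"rotation":[[0,0.6,0],[0,0.6,0]],"jaw":[50,50]}' >/dev/null; python3 s.py 0.6
python3 -m creep '{"translation":[[0,0,0],[0,0,0]],"rotation":[[0,0.6,0],[0,0.6,0]],"jaw":[50,50]}' >/dev/null; python3 s.py 0.6
python3 -m creep '{"translation":[[0,0,0],[0,0,0]],"rotation":[[0,0.6,0],[0,0.6,0]],"jaw":[50,50]}' >/dev/null; python3 s.py 0.6

```

```text
t 10.5 pos [649.2 -40.9 128.4] F [ 0.3 -0.6 -2.6] M [0.067 0.104 0.06 ] j6 -0.479 q6 -91.2 head 81.4 w 50.2
   T 0.066
t 10.7 pos [649.1 -40.9 128.4] F [-0.9 -0.1 -2.9] M [0.102 0.134 0.087] j6 -0.478 q6 -81.6 head 71.8 w 49.7
   T 0.066
t 10.9 pos [649.  -40.8 128.3] F [ 0.2  0.3 -3. ] M [0.08  0.076 0.052] j6 -0.478 q6 -72.0 head 62.2 w 50.0
   T 0.067
```

```bash

python3 -m creep '{"translation":[[0,0,0],[0,0,0]],"rotation":[[0,0.6,0],[0,0.6,0]],"jaw":[50,50]}' >/dev/null; python3 s.py 0.6
python3 -m creep '{"translation":[[0,0,0],[0,0,0]],"rotation":[[0,0.6,0],[0,0.6,0]],"jaw":[50,50]}' >/dev/null; python3 s.py 0.6
python3 -m creep '{"translation":[[0,0,0]],"rotation":[[0,0.6,0]],"jaw":[50]}' >/dev/null; python3 s.py 0.6

```

```text
t 11.1 pos [649.  -40.7 128.3] F [-0.1  1.6 -2.1] M [0.185 0.188 0.053] j6 -0.476 q6 -62.4 head 52.6 w 50.0
   T 0.068
t 11.3 pos [648.9 -40.6 128.2] F [-0.5  1.7 -1.8] M [0.161 0.043 0.12 ] j6 -0.462 q6 -52.8 head 43.0 w 50.4
   T 0.083
t 11.4 pos [648.9 -40.6 128.1] F [ 0.5  0.6 -3.3] M [0.217 0.122 0.073] j6 -0.45 q6 -48.0 head 38.2 w 49.6
   T 0.095
```

```bash

python3 -m creep '{"translation":[[0,0,0],[0,0,0]],"rotation":[[0,0.6,0],[0,0.6,0]],"jaw":[50,50]}' >/dev/null; python3 s.py 0.6
python3 -m creep '{"translation":[[0,0,0]],"rotation":[[0,0.6,0]],"jaw":[50]}' >/dev/null; python3 s.py 0.6

```

```text
t 11.6 pos [648.9 -40.4 128. ] F [-0.1  1.5 -3.4] M [0.288 0.005 0.154] j6 -0.421 q6 -38.4 head 28.6 w 50.2
   T 0.124
t 11.7 pos [648.9 -40.4 128. ] F [ 0.6  2.3 -2.9] M [0.213 0.027 0.116] j6 -0.406 q6 -33.6 head 23.8 w 50.3
   T 0.139
```

```bash

python3 -m creep '{"translation":[[0,0,0],[0,0,0],[0,-0.75,0],[0,-0.8,0]],"rotation":[[0,-1,0],[0,-1,0],[0,0,0],[0,0,0]],"jaw":[50,50,50,50]}' >/dev/null; python3 s.py 0
python3 plan.py 525.5 -79.9 -5
```

```text
t 12.1 pos [649.2 -41.1 167.3] F [-0.3  0.3  0.1] M [-0.049 -0.012 -0.074] j6 -0.017 q6 -49.8 head 40.0 w 50.5
   T -0.017
pos [649.2 -41.1 167.3] head 40.0 turn cw 45.0 rows 6 per row 0.94 d [-123.7  -38.8]
0 x -0.8 z 0.33
1 x -0.83 z 0.22
2 x -0.86 z 0.11
3 x -0.86 z 0.0
4 x -0.86 z -0.11
5 x -0.83 z -0.22
```

```bash

python3 -m creep '{"translation":[[-0.8,0,0.33],[-0.83,0,0.22],[-0.86,0,0.11],[-0.86,0,0],[-0.86,0,-0.11],[-0.83,0,-0.22],[0,0,0]],"rotation":[[0,0.94,0],[0,0.94,0],[0,0.94,0],[0,0.94,0],[0,0.94,0],[0,0.94,0],[0,0,0]],"jaw":[50,50,50,50,50,50,50]}' >/dev/null; python3 s.py 0
python3 -c "
from h import *
c=viewer.capture('wrist'); cv2.imwrite('pics/w7.png',c['img'][:,:,::-1]);print(proj(c,(525.5,-79.7,137)))"; python3 plan.py 525.5 -79.9 -5
```

```text
t 12.8 pos [524.5 -80.6 167.8] F [-0.1  0.2  0.6] M [-0.023  0.024 -0.03 ] j6 0.372 q6 -11.1 head -5.3 w 49.8
   T 0.372
[287.40401071 246.83047767]
pos [526.1 -80.5 168.2] head -5.1 turn cw -0.1 rows 1 per row -0.01 d [-0.6  0.6]
0 x -0.03 z 0.02
```

View pics/w7.png

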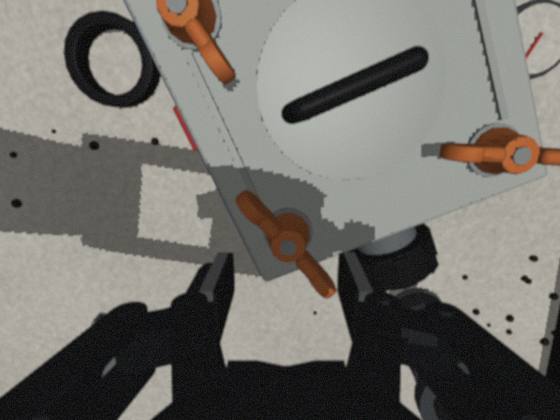

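```bash

python3 -m creep '{"translation":[[0,0.75,0.02],[0,0.76,0],[0,0,0]],"rotation":[[0,0,0],[0,0.6,0],[0,0.6,0]],"jaw":[50,50,50]}' >/dev/null; python3 s.py 0.6
python3 -m creep '{"translation":[[0,0,0],[0,0,0]],"rotation":[[0,0.6,0],[0,0.6,0]],"jaw":[50,50]}' >/dev/null; python3 s.py 0.6
python3 -m creep '{"translation":[[0,0,0],[0,0,0]],"rotation":[[0,0.6,0],[0,0.6,0]],"jaw":[50,50]}' >/dev/null; python3 s.py 0.6
python3 -m creep '{"translation":[[0,0,0],[0,0,0]],"rotation":[[0,0.6,0],[0,0.6,0]],"jaw":[50,50]}' >/dev/null; python3 s.py 0.6

```

```text
t 13.15 pos [525.7 -79.  127.6] F [-0.7 -0.7  0.1] M [ 0.017  0.069 -0.004] j6 -0.562 q6 -1.4 head -14.7 w 49.8
   T -0.017
t 13.35 pos [526.8 -80.  129.5] F [-2.  -1.6 -1.5] M [-0.404  0.27   0.058] j6 -0.474 q6 8.2 head -24.3 w 50.2
   T 0.071
t 13.55 pos [526.6 -80.2 129.5] F [-1.6 -1.7 -1.5] M [-0.348  0.31   0.101] j6 -0.477 q6 17.8 head -34.0 w 50.0
   T 0.068
t 13.75 pos [526.5 -80.1 129.5] F [-2.3 -0.9 -1.5] M [-0.348  0.368  0.061] j6 -0.478 q6 27.4 head -43.6 w 49.9
   T 0.067
```

```bash

python3 -m creep '{"translation":[[0,0,0],[0,0,0]],"rotation":[[0,0.6,0],[0,0.6,0]],"jaw":[50,50]}' >/dev/null; python3 s.py 0.6
python3 -m creep '{"translation":[[0,0,0],[0,0,0]],"rotation":[[0,0.6,0],[0,0.6,0]],"jaw":[50,50]}' >/dev/null; python3 s.py 0.6
python3 -m creep '{"translation":[[0,0,0],[0,0,0]],"rotation":[[0,0.6,0],[0,0.6,0]],"jaw":[50,50]}' >/dev/null; python3 s.py 0.6

```

```text
t 13.95 pos [526.4 -80.  129.5] F [-2.9 -1.9 -1.6] M [-0.32   0.35   0.105] j6 -0.478 q6 37.0 head -53.2 w 49.7
   T 0.066
t 14.15 pos [526.3 -79.9 129.5] F [-2.9 -1.3 -1.5] M [-0.236  0.375  0.06 ] j6 -0.479 q6 46.6 head -62.8 w 49.8
   T 0.066
t 14.35 pos [526.2 -79.8 129.4] F [-2.7 -1.3 -1.2] M [-0.229  0.449  0.075] j6 -0.48 q6 56.2 head -72.4 w 50.7
   T 0.065
```

```bash

python3 -m creep '{"translation":[[0,0,0],[0,0,0]],"rotation":[[0,0.6,0],[0,0.6,0]],"jaw":[50,50]}' >/dev/null; python3 s.py 0.6
python3 -m creep '{"translation":[[0,0,0],[0,0,0]],"rotation":[[0,0.6,0],[0,0.6,0]],"jaw":[50,50]}' >/dev/null; python3 s.py 0.6
python3 -m creep '{"translation":[[0,0,0]],"rotation":[[0,0.6,0]],"jaw":[50]}' >/dev/null; python3 s.py 0.6

```

```text
t 14.55 pos [526.1 -79.6 129.4] F [-2.9 -1.1 -1.7] M [-0.149  0.45   0.066] j6 -0.478 q6 65.8 head -81.9 w 49.9
   T 0.067
t 14.75 pos [526.1 -79.6 129.3] F [-2.5 -0.4 -1.7] M [-0.128  0.368  0.007] j6 -0.461 q6 75.4 head -91.5 w 49.9
   T 0.084
t 14.85 pos [526.1 -79.6 129.3] F [-1.8 -0.4 -2.1] M [-0.136  0.393  0.102] j6 -0.449 q6 80.2 head -96.3 w 50.1
   T 0.095
```

```bash

python3 -m creep '{"translation":[[0,0,0],[0,0,0]],"rotation":[[0,0.6,0],[0,0.6,0]],"jaw":[50,50]}' >/dev/null; python3 s.py 0.6
python3 -m creep '{"translation":[[0,0,0]],"rotation":[[0,0.6,0]],"jaw":[50]}' >/dev/null; python3 s.py 0.6

```

```text
t 15.05 pos [526.1 -79.6 129.2] F [-2.1 -1.  -2.2] M [-0.154  0.315  0.121] j6 -0.422 q6 89.8 head -105.9 w 50.4
   T 0.123
t 15.15 pos [526.1 -79.6 129.2] F [-1.9 -0.6 -2.9] M [-0.18   0.378  0.177] j6 -0.409 q6 94.6 head -110.7 w 50.1
   T 0.135
```

```bash

python3 -m creep '{"translation":[[0,0,0],[0,0,0],[0,-0.75,0],[0,-0.8,0]],"rotation":[[0,-1,0],[0,-1,0],[0,0,0],[0,0,0]],"jaw":[50,50,50,50]}' >/dev/null; python3 s.py 0
python3 plan.py 610.5 83.5 7
```

```text
t 15.55 pos [527.1 -79.4 168.7] F [ 0.3 -1.5 -0.8] M [-0.062 -0.007 -0.027] j6 -0.017 q6 78.4 head -94.5 w 50.3
   T -0.017
pos [527.1 -79.4 168.7] head -94.6 turn cw -101.6 rows 13 per row -0.98 d [ 83.4 162.9]
0 x -0.85 z 0.35
1 x -0.79 z 0.46
2 x -0.72 z 0.57
3 x -0.64 z 0.66
4 x -0.54 z 0.74
5 x -0.44 z 0.8
6 x -0.32 z 0.86
7 x -0.2 z 0.89
```

```bash

python3 -m creep '{"translation":[[-0.85,0,0.35],[-0.79,0,0.46],[-0.72,0,0.57],[-0.64,0,0.66],[-0.54,0,0.74],[-0.44,0,0.8],[-0.32,0,0.86],[-0.2,0,0.89],[0,0,0],[0,0,0],[0,0,0],[0,0,0],[0,0,0],[0,0,0]],"rotation":[[0,-0.98,0],[0,-0.98,0],[0,-0.98,0],[0,-0.98,0],[0,-0.98,0],[0,-0.98,0],[0,-0.98,0],[0,-0.98,0],[0,-0.98,0],[0,-0.98,0],[0,-0.98,0],[0,-0.98,0],[0,-0.98,0],[0,0,0]],"jaw":[50,50,50,50,50,50,50,50,50,50,50,50,50,50]}' >/dev/null; python3 s.py 0
python3 -c "
from h import *
c=viewer.capture('wrist'); cv2.imwrite('pics/w8.png',c['img'][:,:,::-1]);print(proj(c,(610.3,83.6,137)))"; python3 plan.py 610.5 83.5 7
```

```text
t 16.95 pos [611.1  84.  169.1] F [ 0.1 -0.3  0.3] M [ 0.055 -0.006 -0.018] j6 -0.497 q6 -6.0 head 7.3 w 50.0
   T -0.497
[284.24160489 248.03975745]
pos [610.9  83.9 169.1] head 7.2 turn cw 0.2 rows 1 per row 0.02 d [-0.4 -0.4]
0 x -0.02 z -0.01
```

View pics/w8.png

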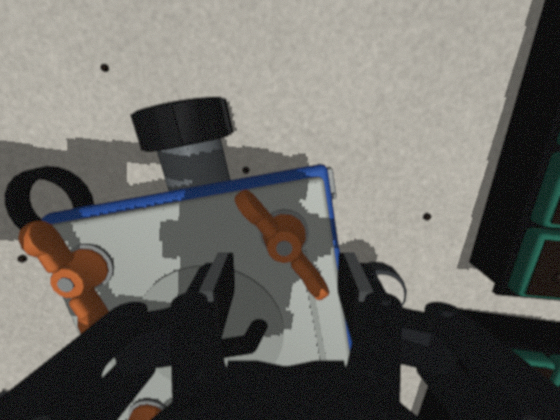

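```bash

python3 -m creep '{"translation":[[-0.02,0.78,0],[0,0.78,0],[0,0,0]],"rotation":[[0,0,0],[0,0.6,0],[0,0.6,0]],"jaw":[50,50,50]}' >/dev/null; python3 s.py 0.6
python3 -m creep '{"translation":[[0,0,0],[0,0,0]],"rotation":[[0,0.6,0],[0,0.6,0]],"jaw":[50,50]}' >/dev/null; python3 s.py 0.6
python3 -m creep '{"translation":[[0,0,0],[0,0,0]],"rotation":[[0,0.6,0],[0,0.6,0]],"jaw":[50,50]}' >/dev/null; python3 s.py 0.6
python3 -m creep '{"translation":[[0,0,0],[0,0,0]],"rotation":[[0,0.6,0],[0,0.6,0]],"jaw":[50,50]}' >/dev/null; python3 s.py 0.6

```

```text
t 17.3 pos [607.4  83.5 126.4] F [-0.1 -0.6 -0.7] M [-0.011 -0.013 -0.041] j6 -0.562 q6 3.9 head -2.7 w 50.2
   T -0.017
t 17.5 pos [609.9  83.6 129.6] F [ 0.3 -0.   0.1] M [-0.     0.032 -0.066] j6 -0.552 q6 13.5 head -12.3 w 49.7
   T -0.007
t 17.7 pos [609.9  83.7 129.6] F [ 0.5 -0.1 -2. ] M [ 0.097 -0.091  0.052] j6 -0.479 q6 23.1 head -21.8 w 50.1
   T 0.066
t 17.9 pos [609.9  83.8 129.5] F [ 0.7  0.2 -2.2] M [ 0.1   -0.132  0.077] j6 -0.479 q6 32.7 head -31.4 w 50.0
   T 0.066
```

```bash

python3 -m creep '{"translation":[[0,0,0],[0,0,0]],"rotation":[[0,0.6,0],[0,0.6,0]],"jaw":[50,50]}' >/dev/null; python3 s.py 0.6
python3 -m creep '{"translation":[[0,0,0],[0,0,0]],"rotation":[[0,0.6,0],[0,0.6,0]],"jaw":[50,50]}' >/dev/null; python3 s.py 0.6
python3 -m creep '{"translation":[[0,0,0],[0,0,0]],"rotation":[[0,0.6,0],[0,0.6,0]],"jaw":[50,50]}' >/dev/null; python3 s.py 0.6

```

```text
t 18.1 pos [610.   83.8 129.4] F [ 1.6  0.6 -2.4] M [ 0.122 -0.234  0.064] j6 -0.47 q6 42.3 head -41.0 w 49.7
   T 0.075
t 18.3 pos [610.   83.8 129.3] F [ 1.4  1.8 -3.2] M [ 0.186 -0.253  0.147] j6 -0.448 q6 51.9 head -50.6 w 50.0
   T 0.096
t 18.5 pos [610.1  83.8 129.2] F [ 1.   0.3 -4.2] M [ 0.141 -0.302  0.136] j6 -0.42 q6 61.5 head -60.2 w 49.8
   T 0.125
```

```bash

python3 -m creep '{"translation":[[0,0,0]],"rotation":[[0,0.6,0]],"jaw":[50]}' >/dev/null; python3 s.py 0.6
python3 -m creep '{"translation":[[0,0,0],[0,0,0],[0,-0.75,0],[0,-0.8,0]],"rotation":[[0,-1,0],[0,-1,0],[0,0,0],[0,0,0]],"jaw":[50,50,50,50]}' >/dev/null; python3 s.py 0
python3 plan.py 486.3 43.3 -11
```

```text
t 18.6 pos [610.1  83.8 129.1] F [ 2.5  0.9 -3.7] M [ 0.127 -0.308  0.153] j6 -0.406 q6 66.3 head -65.0 w 50.4
   T 0.139
t 19.0 pos [609.   83.5 167.9] F [ 0.5  0.4 -0.1] M [-0.011 -0.035  0.006] j6 -0.017 q6 50.1 head -48.9 w 50.1
   T -0.017
pos [609.   83.5 167.9] head -48.9 turn cw -37.9 rows 5 per row -0.95 d [-122.7  -40.2]
0 x -0.34 z -0.79
1 x -0.44 z -0.74
2 x -0.53 z -0.68
3 x -0.62 z -0.6
4 x -0.69 z -0.51
5 x -0.75 z -0.42
```

```bash

python3 -m creep '{"translation":[[-0.34,0,-0.79],[-0.44,0,-0.74],[-0.53,0,-0.68],[-0.62,0,-0.6],[-0.69,0,-0.51],[-0.75,0,-0.42],[0,0,0]],"rotation":[[0,-0.95,0],[0,-0.95,0],[0,-0.95,0],[0,-0.95,0],[0,-0.95,0],[0,0,0],[0,0,0]],"jaw":[50,50,50,50,50,50,50]}' >/dev/null; python3 s.py 0
python3 -c "
from h import *
c=viewer.capture('wrist'); cv2.imwrite('pics/w9.png',c['img'][:,:,::-1]);print(proj(c,(486.2,44.3,136)))"; python3 plan.py 486.3 43.3 -11
```

```text
t 19.7 pos [485.   42.7 168.2] F [ 0.1 -0.7 -0.1] M [ 0.052 -0.018  0.028] j6 -0.074 q6 7.6 head -10.9 w 50.3
   T -0.074
[287.33863351 244.42770335]
pos [486.7  42.9 168.7] head -10.9 turn cw 0.1 rows 1 per row 0.02 d [-0.4  0.4]
0 x -0.02 z 0.01
```

View pics/w9.png

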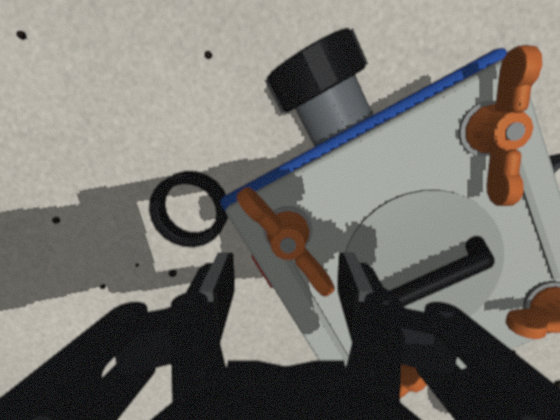

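```bash

python3 -m creep '{"translation":[[0,0.8,0],[0,0.8,0],[0,0,0],[0,0,0]],"rotation":[[0,0,0],[0,0.6,0],[0,0.8,0],[0,0.8,0]],"jaw":[50,50,50,50]}' >/dev/null; python3 s.py 0.8
python3 -m creep '{"translation":[[0,0,0],[0,0,0]],"rotation":[[0,0.8,0],[0,0.8,0]],"jaw":[50,50]}' >/dev/null; python3 s.py 0.8
python3 -m creep '{"translation":[[0,0,0],[0,0,0]],"rotation":[[0,0.8,0],[0,0.8,0]],"jaw":[50,50]}' >/dev/null; python3 s.py 0.8
python3 -m creep '{"translation":[[0,0,0],[0,0,0]],"rotation":[[0,0.8,0],[0,0.8,0]],"jaw":[50,50]}' >/dev/null; python3 s.py 0.8

```

```text
t 20.15 pos [487.6  43.1 127.9] F [-3.7 -1.9 -1. ] M [-0.47   0.578  0.107] j6 -0.664 q6 25.5 head -28.7 w 50.2
   T 0.062
t 20.35 pos [486.8  42.7 127.8] F [-1.8 -1.4 -1.4] M [-0.345  0.297  0.186] j6 -0.549 q6 38.3 head -41.4 w 49.9
   T 0.177
t 20.55 pos [486.6  42.6 127.7] F [-3.3 -2.6 -1.7] M [-0.343  0.405  0.23 ] j6 -0.522 q6 51.1 head -54.2 w 50.4
   T 0.205
t 20.75 pos [486.2  42.7 127.5] F [-2.8 -2.3 -1.9] M [-0.295  0.478  0.284] j6 -0.501 q6 63.8 head -67.0 w 50.5
   T 0.225
```

```bash

python3 -m creep '{"translation":[[0,0,0],[0,0,0]],"rotation":[[0,0.8,0],[0,0.8,0]],"jaw":[50,50]}' >/dev/null; python3 s.py 0.8
python3 -m creep '{"translation":[[0,0,0],[0,0,0]],"rotation":[[0,0.8,0],[0,0.8,0]],"jaw":[50,50]}' >/dev/null; python3 s.py 0.8
python3 -m creep '{"translation":[[0,0,0]],"rotation":[[0,0.8,0]],"jaw":[50]}' >/dev/null; python3 s.py 0.8
python3 -m creep '{"translation":[[0,0,0]],"rotation":[[0,0.8,0]],"jaw":[50]}' >/dev/null; python3 s.py 0.8

```

```text
t 20.95 pos [486.   42.7 127.4] F [-4.5 -1.2 -1. ] M [-0.312  0.523  0.277] j6 -0.472 q6 76.6 head -79.8 w 49.9
   T 0.255
t 21.15 pos [485.6  42.9 127.3] F [-4.1 -2.  -1.4] M [-0.239  0.626  0.201] j6 -0.524 q6 89.4 head -92.6 w 49.7
   T 0.202
t 21.25 pos [485.5  43.  127.2] F [-3.5  0.  -1.6] M [-0.175  0.595  0.221] j6 -0.488 q6 95.8 head -99.0 w 49.8
   T 0.238
t 21.35 pos [485.4  43.1 127.2] F [-4.3  0.  -1.8] M [-0.129  0.659  0.24 ] j6 -0.459 q6 102.2 head -105.4 w 50.0
   T 0.267
```

```bash
python3 -c "
from h import *
c=viewer.capture('wrist'); cv2.imwrite('pics/w10.png',cv2.resize(c['img'][150:400,120:440,::-1],None,fx=2.4,fy=2.4))
c=viewer.capture('scene'); cv2.imwrite('pics/s10.png',cv2.resize(c['img'][150:310,180:340,::-1],None,fx=3.7,fy=3.7))"; python3 s.py
```

```text
t 21.45 pos [486.2  43.4 127.6] F [-3.6  1.3 -0.6] M [0.151 0.512 0.085] j6 0.47 q6 102.0 head -105.1 w 49.9
   T 0.47
```

View pics/w10.png

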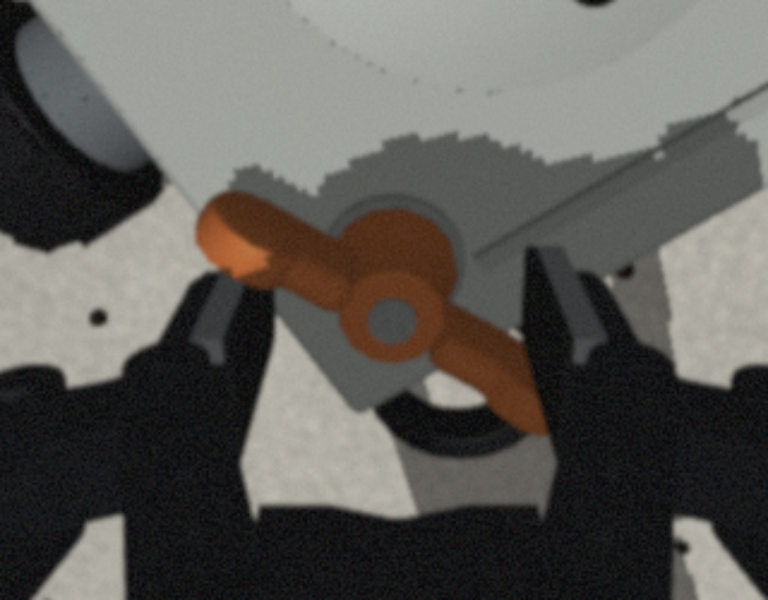

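View pics/s10.png

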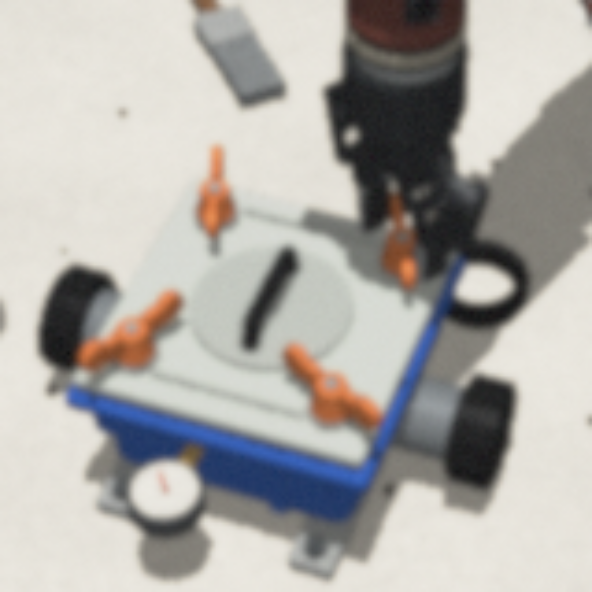

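```bash
python3 -c "
from h import *
c=viewer.capture('wrist')
f=lambda p:(p[0]/2.4+120,p[1]/2.4+150)
P,Q,H=ray(c,*f((235,238)),137),ray(c,*f((525,390)),137),ray(c,*f((392,320)),135)
d=P-Q;print(np.degrees(np.arctan2(d[1],d[0])),np.linalg.norm(d),H,P-H,Q-H)"; python3 s.py
```

```text
44.17552575619303 60.59834658688509 [487.08475741  43.97972751 135.        ] [23.89869767 21.86681252  2.        ] [-19.56294193 -20.36167895   2.        ]
t 21.5 pos [486.4  43.5 127.8] F [-2.2  1.4 -1.2] M [0.206 0.504 0.114] j6 0.213 q6 101.9 head -105.0 w 50.0
   T 0.213
```

```bash

python3 -m creep '{"translation":[[0,0,0]],"rotation":[[0,0.6,0]],"jaw":[50]}' >/dev/null; python3 s.py 0.6
python3 -m creep '{"translation":[[0,0,0]],"rotation":[[0,0.6,0]],"jaw":[50]}' >/dev/null; python3 s.py 0.6
python3 -m creep '{"translation":[[0,0,0]],"rotation":[[0,0.6,0]],"jaw":[50]}' >/dev/null; python3 s.py 0.6
python3 -m creep '{"translation":[[0,0,0]],"rotation":[[0,0.6,0]],"jaw":[50]}' >/dev/null; python3 s.py 0.6

```

```text
t 21.6 pos [486.2  43.7 127.9] F [-3.6  2.9 -1.1] M [0.267 0.619 0.289] j6 -0.518 q6 106.7 head -109.9 w 50.1
   T 0.027
t 21.7 pos [486.1  43.8 127.8] F [-2.6  2.5 -3. ] M [0.267 0.554 0.269] j6 -0.282 q6 111.6 head -114.7 w 49.5
   T 0.262
t 21.8 pos [486.2  43.7 127.8] F [-2.9  2.2 -3.1] M [0.302 0.509 0.324] j6 -0.253 q6 116.4 head -119.5 w 49.7
   T 0.292
t 21.9 pos [486.1  43.8 127.8] F [-2.8  2.2 -3. ] M [0.362 0.523 0.336] j6 -0.229 q6 121.2 head -124.3 w 50.1
   T 0.316
```

```bash

python3 -m creep '{"translation":[[0,0,0],[0,0,0]],"rotation":[[0,0.6,0],[0,0.6,0]],"jaw":[50,50]}' >/dev/null; python3 s.py 0.6
python3 -m creep '{"translation":[[0,0,0]],"rotation":[[0,0.6,0]],"jaw":[50]}' >/dev/null; python3 s.py 0.6
python3 -m creep '{"translation":[[0,0,0]],"rotation":[[0,0.6,0]],"jaw":[50]}' >/dev/null; python3 s.py 0.6
python3 -m creep '{"translation":[[0,0,0]],"rotation":[[0,0.3,0]],"jaw":[50]}' >/dev/null; python3 s.py 0.3

```

```text
t 22.1 pos [486.1  43.8 127.7] F [-3.1  2.9 -3.2] M [0.376 0.553 0.359] j6 -0.184 q6 130.8 head -133.9 w 50.1
   T 0.36
t 22.2 pos [486.1  43.9 127.7] F [-3.3  2.7 -3.1] M [0.417 0.509 0.381] j6 -0.159 q6 135.6 head -138.7 w 50.1
   T 0.385
t 22.3 pos [486.1  43.9 127.6] F [-2.7  2.3 -3.6] M [0.352 0.485 0.396] j6 -0.137 q6 140.4 head -143.5 w 50.4
   T 0.407
t 22.4 pos [486.1  43.9 127.7] F [-2.   2.2 -2.3] M [0.388 0.583 0.306] j6 0.166 q6 142.7 head -145.9 w 49.7
   T 0.439
```

```bash

python3 -m creep '{"translation":[[0,0,0],[0,0,0],[0,-0.75,0],[0,-0.8,0]],"rotation":[[0,-1,0],[0,-1,0],[0,-1,0],[0,-1,0]],"jaw":[50,50,50,50]}' >/dev/null; python3 s.py 0
python3 plan.py 649.9 -41.1 42
```

```text
t 22.8 pos [488.1  43.  167.9] F [ 0.5 -0.7  0.2] M [ 0.013  0.009 -0.003] j6 0.92 q6 110.3 head -113.5 w 50.1
   T 0.92
pos [488.1  43.  167.9] head -113.5 turn cw -155.5 rows 20 per row -0.97 d [161.8 -84.1]
0 x 0.06 z 0.91
1 x 0.19 z 0.89
2 x 0.3 z 0.86
3 x 0.42 z 0.81
4 x 0.52 z 0.75
5 x 0.62 z 0.67
6 x 0.7 z 0.58
7 x 0.78 z 0.48
```

```bash

python3 -m creep '{"translation":[[0.06,0,0.91],[0.19,0,0.89],[0.3,0,0.86],[0.42,0,0.81],[0.52,0,0.75],[0.62,0,0.67],[0.7,0,0.58],[0.78,0,0.48],[0,0,0],[0,0,0],[0,0,0],[0,0,0],[0,0,0],[0,0,0],[0,0,0],[0,0,0],[0,0,0],[0,0,0],[0,0,0],[0,0,0]],"rotation":[[0,-0.97,0],[0,-0.97,0],[0,-0.97,0],[0,-0.97,0],[0,-0.97,0],[0,-0.97,0],[0,-0.97,0],[0,-0.97,0],[0,-0.97,0],[0,-0.97,0],[0,-0.97,0],[0,-0.97,0],[0,-0.97,0],[0,-0.97,0],[0,-0.97,0],[0,-0.97,0],[0,-0.97,0],[0,-0.97,0],[0,-0.97,0],[0,-0.97,0]],"jaw":[50,50,50,50,50,50,50,50,50,50,50,50,50,50,50,50,50,50,50,50]}' >/dev/null; python3 s.py 0
python3 -c "
from h import *
c=viewer.capture('wrist'); cv2.imwrite('pics/w11.png',c['img'][:,:,::-1]);print(proj(c,(649.8,-40.6,136)))"; python3 plan.py 649.9 -41.1 42
```

```text
t 24.8 pos [650.2 -42.4 168.3] F [-0.  -0.9 -0.3] M [0.012 0.008 0.017] j6 0.892 q6 -51.6 head 41.7 w 50.2
   T 0.892
[287.45724097 244.63544597]
pos [650.2 -42.5 168.2] head 41.9 turn cw -0.1 rows 1 per row -0.02 d [-0.3  1.4]
0 x 0.03 z 0.05
```

View pics/w11.png

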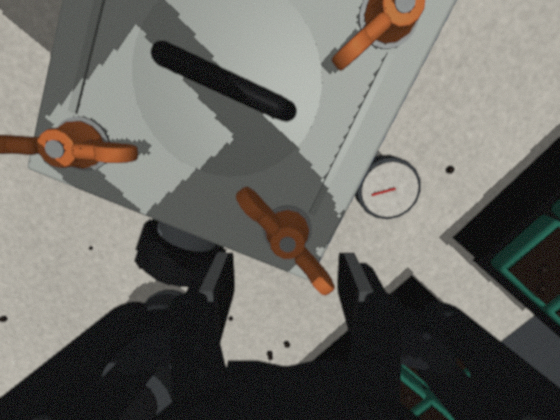

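```bash

python3 -m creep '{"translation":[[0.02,0.8,0.05],[0,0.8,0],[0,0,0],[0,0,0]],"rotation":[[0,0,0],[0,0.6,0],[0,0.6,0],[0,0.6,0]],"jaw":[50,50,50,50]}' >/dev/null; python3 s.py 0.6
python3 -m creep '{"translation":[[0,0,0],[0,0,0],[0,0,0]],"rotation":[[0,0.6,0],[0,0.6,0],[0,0.6,0]],"jaw":[50,50,50]}' >/dev/null; python3 s.py 0.6
python3 -m creep '{"translation":[[0,0,0],[0,0,0]],"rotation":[[0,0.6,0],[0,0.6,0]],"jaw":[50,50]}' >/dev/null; python3 s.py 0.6
python3 -m creep '{"translation":[[0,0,0],[0,0,0]],"rotation":[[0,0.6,0],[0,0.6,0]],"jaw":[50,50]}' >/dev/null; python3 s.py 0.6
python3 -m creep '{"translation":[[0,0,0],[0,0,0]],"rotation":[[0,0.6,0],[0,0.6,0]],"jaw":[50,50]}' >/dev/null; python3 s.py 0.6

```

```text
t 25.25 pos [648.5 -41.  126.6] F [ 0.2  0.2 -0.1] M [-0.015 -0.027 -0.008] j6 -0.552 q6 -36.4 head 26.6 w 50.0
   T -0.007
t 25.55 pos [648.8 -40.2 127. ] F [ 1.   2.1 -2.9] M [ 0.31  -0.051  0.142] j6 -0.381 q6 -22.1 head 12.3 w 50.0
   T 0.164
t 25.75 pos [648.8 -40.1 126.9] F [ 1.6  2.4 -3.1] M [ 0.36  -0.032  0.221] j6 -0.363 q6 -12.5 head 2.7 w 50.4
   T 0.182
t 25.95 pos [648.9 -40.  126.9] F [ 1.5  2.8 -2.4] M [ 0.42  -0.183  0.197] j6 -0.344 q6 -2.9 head -6.9 w 50.2
   T 0.201
t 26.15 pos [649.  -39.9 126.8] F [ 1.9  2.8 -3.6] M [ 0.439 -0.164  0.197] j6 -0.332 q6 6.7 head -16.5 w 49.8
   T 0.213
```

```bash

python3 -m creep '{"translation":[[0,0,0],[0,0,0]],"rotation":[[0,0.6,0],[0,0.6,0]],"jaw":[50,50]}' >/dev/null; python3 s.py 0.6
python3 -m creep '{"translation":[[0,0,0],[0,0,0]],"rotation":[[0,0.6,0],[0,0.6,0]],"jaw":[50,50]}' >/dev/null; python3 s.py 0.6
python3 -m creep '{"translation":[[0,0,0],[0,0,0]],"rotation":[[0,0.6,0],[0,0.6,0]],"jaw":[50,50]}' >/dev/null; python3 s.py 0.6
python3 -m creep '{"translation":[[0,0,0],[0,0,0]],"rotation":[[0,0.6,0],[0,0.6,0]],"jaw":[50,50]}' >/dev/null; python3 s.py 0.6

```

```text
t 26.35 pos [649.1 -39.8 126.7] F [ 2.1  2.8 -3.7] M [ 0.364 -0.223  0.252] j6 -0.382 q6 16.3 head -26.1 w 49.9
   T 0.163
t 26.55 pos [649.2 -39.8 126.8] F [ 1.1  1.3 -4.4] M [ 0.435 -0.286  0.198] j6 -0.33 q6 25.9 head -35.7 w 49.9
   T 0.215
t 26.75 pos [649.5 -40.2 127.2] F [ 2.5  1.5 -3. ] M [ 0.321 -0.192  0.204] j6 -0.357 q6 35.5 head -45.3 w 50.1
   T 0.188
t 26.95 pos [649.5 -40.4 127.5] F [ 0.6  1.8 -2.8] M [ 0.26  -0.168  0.201] j6 -0.317 q6 45.1 head -54.9 w 50.3
   T 0.228
```

```bash
python3 -c "
from h import *
c=viewer.capture('wrist'); cv2.imwrite('pics/w12.png',cv2.resize(c['img'][150:400,120:440,::-1],None,fx=2.4,fy=2.4))"; python3 s.py
```

```text
t 27.0 pos [649.6 -40.6 127.6] F [ 1.3  1.2 -1. ] M [ 0.049 -0.2    0.067] j6 0.25 q6 45.3 head -55.0 w 50.0
   T 0.25
```

View pics/w12.png

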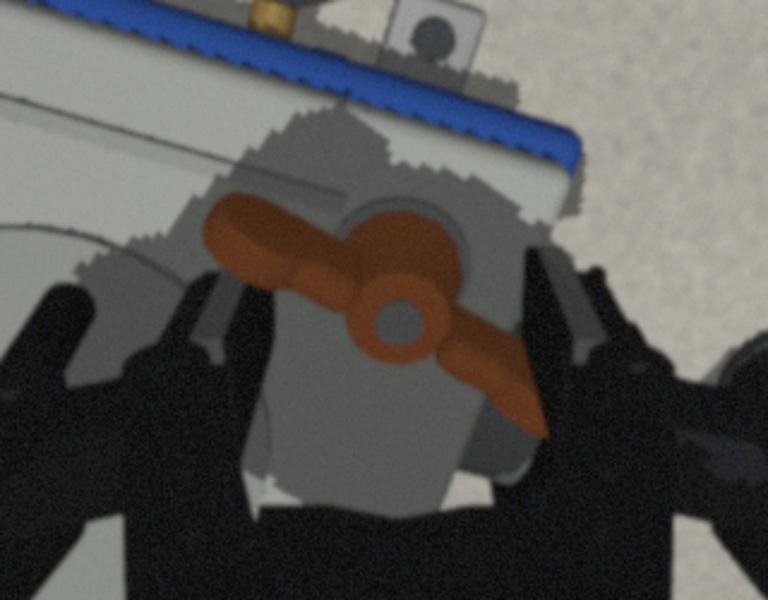

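```bash

python3 -m creep '{"translation":[[0,0,0],[0,0,0],[0,0,0]],"rotation":[[0,0.6,0],[0,0.6,0],[0,0.6,0]],"jaw":[50,50,50]}' >/dev/null; python3 s.py 0.6
python3 -m creep '{"translation":[[0,0,0],[0,0,0]],"rotation":[[0,0.6,0],[0,0.6,0]],"jaw":[50,50]}' >/dev/null; python3 s.py 0.6
python3 -m creep '{"translation":[[0,0,0],[0,0,0]],"rotation":[[0,0.6,0],[0,0.6,0]],"jaw":[50,50]}' >/dev/null; python3 s.py 0.6
python3 -m creep '{"translation":[[0,0,0],[0,0,0]],"rotation":[[0,0.6,0],[0,0.6,0]],"jaw":[50,50]}' >/dev/null; python3 s.py 0.6

```

```text
t 27.3 pos [649.5 -40.7 127.7] F [ 1.7  1.7 -3. ] M [ 0.203 -0.311  0.286] j6 -0.255 q6 59.4 head -69.2 w 50.2
   T 0.289
t 27.5 pos [649.5 -40.7 127.6] F [ 2.   2.9 -2.6] M [ 0.162 -0.285  0.286] j6 -0.215 q6 69.0 head -78.8 w 50.2
   T 0.33
t 27.7 pos [649.4 -40.7 127.5] F [ 1.6  1.8 -2.9] M [ 0.164 -0.3    0.383] j6 -0.161 q6 78.6 head -88.4 w 50.2
   T 0.384
t 27.9 pos [649.4 -40.7 127.5] F [ 1.2  1.3 -2.1] M [ 0.236 -0.31   0.418] j6 -0.127 q6 88.2 head -98.0 w 49.8
   T 0.417
```

```bash

python3 -m creep '{"translation":[[0,0,0]],"rotation":[[0,0.6,0]],"jaw":[50]}' >/dev/null; python3 s.py 0.6
python3 -m creep '{"translation":[[0,0,0],[0,0,0],[0,-0.75,0],[0,-0.8,0]],"rotation":[[0,-1,0],[0,-1,0],[0,0,0],[0,0,0]],"jaw":[50,50,50,50]}' >/dev/null; python3 s.py 0
python3 plan.py 525.5 -79.9 87
```

```text
t 28.0 pos [649.4 -40.6 127.4] F [ 2.2  1.3 -2.3] M [ 0.17  -0.344  0.462] j6 -0.097 q6 93.0 head -102.8 w 50.4
   T 0.447
t 28.4 pos [648.  -41.1 165.8] F [ 1.  -0.   0.1] M [-0.056 -0.022 -0.038] j6 -0.017 q6 76.9 head -86.7 w 50.4
   T -0.017
pos [648.  -41.1 165.8] head -86.7 turn cw -173.7 rows 22 per row -0.99 d [-122.5  -38.8]
0 x 0.21 z -0.83
1 x 0.09 z -0.85
2 x -0.02 z -0.86
3 x -0.14 z -0.84
4 x -0.25 z -0.82
5 x -0.36 z -0.77
```

```bash

python3 -m creep '{"translation":[[0.21,0,-0.83],[0.09,0,-0.85],[-0.02,0,-0.86],[-0.14,0,-0.84],[-0.25,0,-0.82],[-0.36,0,-0.77],[0,0,0],[0,0,0],[0,0,0],[0,0,0],[0,0,0],[0,0,0],[0,0,0],[0,0,0],[0,0,0],[0,0,0],[0,0,0],[0,0,0],[0,0,0],[0,0,0]],"rotation":[[0,-0.99,0],[0,-0.99,0],[0,-0.99,0],[0,-0.99,0],[0,-0.99,0],[0,-0.99,0],[0,-0.99,0],[0,-0.99,0],[0,-0.99,0],[0,-0.99,0],[0,-0.99,0],[0,-0.99,0],[0,-0.99,0],[0,-0.99,0],[0,-0.99,0],[0,-0.99,0],[0,-0.99,0],[0,-0.99,0],[0,-0.99,0],[0,-0.99,0]],"jaw":[50,50,50,50,50,50,50,50,50,50,50,50,50,50,50,50,50,50,50,50]}' >/dev/null; python3 s.py 0
python3 -m creep '{"translation":[[0,0,0],[0,0,0]],"rotation":[[0,-0.99,0],[0,-0.99,0]],"jaw":[50,50]}' >/dev/null; python3 s.py 0
python3 -c "
from h import *
c=viewer.capture('wrist'); cv2.imwrite('pics/w13.png',c['img'][:,:,::-1]);print(proj(c,(525.5,-79.7,136)))"; python3 plan.py 525.6 -79.9 87
```

```text
t 30.4 pos [526.8 -80.4 166.9] F [0.6 0.2 0.2] M [-0.009  0.002 -0.058] j6 0.91 q6 -88.2 head 72.0 w 50.2
   T 0.91
t 30.6 pos [526.8 -80.3 166.9] F [ 0.6  0.1 -0.2] M [0.008 0.016 0.057] j6 0.911 q6 -104.1 head 87.9 w 50.1
   T 0.911
[287.20202284 246.42568716]
pos [526.8 -80.4 166.9] head 88.1 turn cw 1.1 rows 1 per row 0.13 d [-1.2  0.5]
0 x 0.02 z 0.05
```

View pics/w13.png

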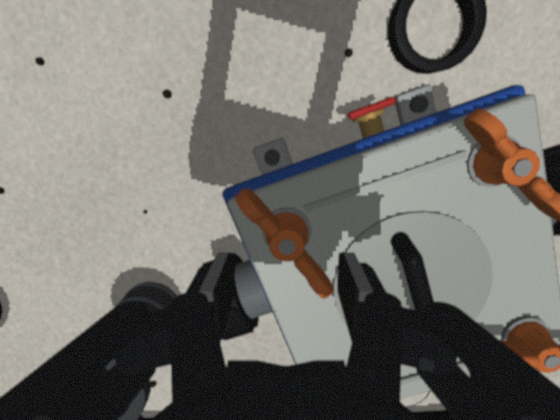

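```bash

python3 -m creep '{"translation":[[0.02,0.78,0.05],[0,0.78,0],[0,0,0],[0,0,0]],"rotation":[[0,0,0],[0,0.6,0],[0,0.6,0],[0,0.6,0]],"jaw":[50,50,50,50]}' >/dev/null; python3 s.py 0.6
python3 -m creep '{"translation":[[0,0,0],[0,0,0],[0,0,0]],"rotation":[[0,0.6,0],[0,0.6,0],[0,0.6,0]],"jaw":[50,50,50]}' >/dev/null; python3 s.py 0.6
python3 -m creep '{"translation":[[0,0,0],[0,0,0],[0,0,0],[0,0,0]],"rotation":[[0,0.6,0],[0,0.6,0],[0,0.6,0],[0,0.6,0]],"jaw":[50,50,50,50]}' >/dev/null; python3 s.py 0.6
python3 -m creep '{"translation":[[0,0,0],[0,0,0],[0,0,0]],"rotation":[[0,0.6,0],[0,0.6,0],[0,0.6,0]],"jaw":[50,50,50]}' >/dev/null; python3 s.py 0.6
python3 -m creep '{"translation":[[0,0,0],[0,0,0],[0,0,0]],"rotation":[[0,0.6,0],[0,0.6,0],[0,0.6,0]],"jaw":[50,50,50]}' >/dev/null; python3 s.py 0.6

```

```text
t 31.05 pos [524.5 -79.5 126.6] F [ 0.6 -0.  -0.4] M [ 0.026 -0.025  0.019] j6 -0.552 q6 -89.0 head 72.8 w 50.4
   T -0.007
t 31.35 pos [525.4 -80.  127.2] F [ 1.1 -0.9 -3.1] M [-0.077 -0.161  0.201] j6 -0.38 q6 -74.6 head 58.4 w 50.3
   T 0.165
t 31.75 pos [525.3 -79.9 127. ] F [ 1.4 -1.2 -3.5] M [-0.078 -0.295  0.187] j6 -0.344 q6 -55.4 head 39.2 w 49.9
   T 0.2
t 32.05 pos [525.3 -79.8 126.9] F [ 1.6 -0.8 -4. ] M [-0.065 -0.312  0.198] j6 -0.348 q6 -41.0 head 24.8 w 49.7
   T 0.197
t 32.35 pos [525.3 -79.7 126.9] F [ 2.2 -0.1 -5.2] M [ 0.009 -0.343  0.246] j6 -0.313 q6 -26.6 head 10.4 w 49.8
   T 0.232
```

```bash

python3 -m creep '{"translation":[[0,0,0],[0,0,0],[0,0,0]],"rotation":[[0,0.6,0],[0,0.6,0],[0,0.6,0]],"jaw":[50,50,50]}' >/dev/null; python3 s.py 0.6
python3 -m creep '{"translation":[[0,0,0],[0,0,0],[0,0,0]],"rotation":[[0,0.6,0],[0,0.6,0],[0,0.6,0]],"jaw":[50,50,50]}' >/dev/null; python3 s.py 0.6
python3 -m creep '{"translation":[[0,0,0],[0,0,0],[0,0,0]],"rotation":[[0,0.6,0],[0,0.6,0],[0,0.6,0]],"jaw":[50,50,50]}' >/dev/null; python3 s.py 0.6
python3 -m creep '{"translation":[[0,0,0],[0,0,0]],"rotation":[[0,0.6,0],[0,0.6,0]],"jaw":[50,50]}' >/dev/null; python3 s.py 0.6

```

```text
t 32.65 pos [525.3 -79.6 127. ] F [ 2.2  0.  -2.9] M [ 0.045 -0.182  0.233] j6 -0.329 q6 -12.2 head -4.0 w 50.4
   T 0.216
t 32.95 pos [525.3 -79.5 127. ] F [ 1.   0.9 -3.2] M [ 0.081 -0.238  0.239] j6 -0.273 q6 2.2 head -18.3 w 50.1
   T 0.272
t 33.25 pos [525.4 -79.4 126.9] F [ 2.  -0.1 -4.4] M [ 0.167 -0.377  0.335] j6 -0.207 q6 16.5 head -32.7 w 50.1
   T 0.337
t 33.45 pos [525.5 -79.3 126.9] F [ 2.9  0.  -4.1] M [ 0.11  -0.394  0.343] j6 -0.161 q6 26.1 head -42.3 w 50.0
   T 0.384
```

```bash

python3 -m creep '{"translation":[[0,0,0],[0,0,0]],"rotation":[[0,0.6,0],[0,0.6,0]],"jaw":[50,50]}' >/dev/null; python3 s.py 0.6
python3 -m creep '{"translation":[[0,0,0]],"rotation":[[0,0.6,0]],"jaw":[50]}' >/dev/null; python3 s.py 0.6

```

```text
t 33.65 pos [525.6 -79.3 126.8] F [ 2.9  0.7 -4.5] M [ 0.168 -0.496  0.438] j6 -0.108 q6 35.7 head -51.9 w 50.3
   T 0.436
t 33.75 pos [525.6 -79.3 126.8] F [ 3.2  0.2 -5.3] M [ 0.191 -0.434  0.449] j6 -0.085 q6 40.5 head -56.7 w 49.8
   T 0.46
```

```bash

python3 -m creep '{"translation":[[0,0,0],[0,0,0],[0,-0.75,0],[0,-0.8,0]],"rotation":[[0,-1,0],[0,-1,0],[0,-0.5,0],[0,0,0]],"jaw":[50,50,50,50]}' >/dev/null; python3 s.py 0
python3 plan.py 610.3 83.5 132
```

```text
t 34.15 pos [524.4 -79.5 165.8] F [-0.   0.1  0.4] M [-0.05  -0.056 -0.027] j6 -0.216 q6 20.3 head -36.5 w 50.1
   T -0.216
pos [524.4 -79.5 165.8] head -36.5 turn cw -168.5 rows 22 per row -0.96 d [ 85.9 163. ]
0 x -0.14 z 0.91
1 x -0.02 z 0.92
2 x 0.11 z 0.92
3 x 0.23 z 0.89
4 x 0.34 z 0.85
5 x 0.45 z 0.8
6 x 0.56 z 0.73
7 x 0.65 z 0.65
```

```bash

python3 -m creep '{"translation":[[-0.14,0,0.91],[-0.02,0,0.92],[0.11,0,0.92],[0.23,0,0.89],[0.34,0,0.85],[0.45,0,0.8],[0.56,0,0.73],[0.65,0,0.65],[0,0,0],[0,0,0],[0,0,0],[0,0,0],[0,0,0],[0,0,0],[0,0,0],[0,0,0],[0,0,0],[0,0,0],[0,0,0],[0,0,0]],"rotation":[[0,-0.96,0],[0,-0.96,0],[0,-0.96,0],[0,-0.96,0],[0,-0.96,0],[0,-0.96,0],[0,-0.96,0],[0,-0.96,0],[0,-0.96,0],[0,-0.96,0],[0,-0.96,0],[0,-0.96,0],[0,-0.96,0],[0,-0.96,0],[0,-0.96,0],[0,-0.96,0],[0,-0.96,0],[0,-0.96,0],[0,-0.96,0],[0,-0.96,0]],"jaw":[50,50,50,50,50,50,50,50,50,50,50,50,50,50,50,50,50,50,50,50]}' >/dev/null; python3 s.py 0
python3 -m creep '{"translation":[[0,0,0],[0,0,0]],"rotation":[[0,-0.96,0],[0,-0.96,0]],"jaw":[50,50]}' >/dev/null; python3 s.py 0
python3 -c "
from h import *
c=viewer.capture('wrist'); cv2.imwrite('pics/w14.png',c['img'][:,:,::-1]);print(proj(c,(610.3,83.6,136)))"; python3 plan.py 610.3 83.5 132
```

```text
t 36.15 pos [610.9  83.5 166.4] F [0.2 0.6 0.1] M [-0.006 -0.034 -0.027] j6 0.883 q6 -116.0 head 117.3 w 49.9
   T 0.883
t 36.35 pos [610.9  83.5 166.4] F [-0.4  0.2  0.5] M [-0.005 -0.006 -0.004] j6 0.883 q6 -131.4 head 132.7 w 50.1
   T 0.883
[286.82173962 248.74626935]
pos [610.8  83.5 166.4] head 132.9 turn cw 0.9 rows 1 per row 0.11 d [-0.5  0. ]
0 x 0.02 z 0.02
```

View pics/w14.png

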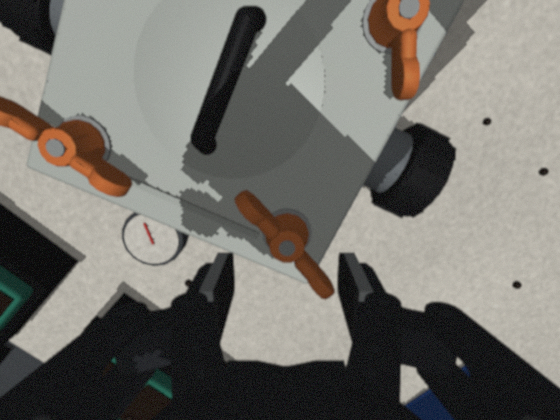

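```bash

python3 -m creep '{"translation":[[0,0.78,0],[0,0.78,0],[0,0,0],[0,0,0]],"rotation":[[0,0,0],[0,0.6,0],[0,0.6,0],[0,0.6,0]],"jaw":[50,50,50,50]}' >/dev/null; python3 s.py 0.6
python3 -m creep '{"translation":[[0,0,0],[0,0,0],[0,0,0]],"rotation":[[0,0.6,0],[0,0.6,0],[0,0.6,0]],"jaw":[50,50,50]}' >/dev/null; python3 s.py 0.6
python3 -m creep '{"translation":[[0,0,0],[0,0,0],[0,0,0],[0,0,0]],"rotation":[[0,0.6,0],[0,0.6,0],[0,0.6,0],[0,0.6,0]],"jaw":[50,50,50,50]}' >/dev/null; python3 s.py 0.6
python3 -m creep '{"translation":[[0,0,0],[0,0,0],[0,0,0]],"rotation":[[0,0.6,0],[0,0.6,0],[0,0.6,0]],"jaw":[50,50,50]}' >/dev/null; python3 s.py 0.6
python3 -m creep '{"translation":[[0,0,0],[0,0,0],[0,0,0]],"rotation":[[0,0.6,0],[0,0.6,0],[0,0.6,0]],"jaw":[50,50,50]}' >/dev/null; python3 s.py 0.6

```

```text
t 36.8 pos [609.8  83.5 125.9] F [-0.  -0.4  0.6] M [-0.01  -0.015 -0.032] j6 -0.552 q6 -116.4 head 117.6 w 49.9
   T -0.007
t 37.1 pos [610.1  83.4 126.5] F [ 0.6  0.7 -3.1] M [-0.012 -0.013  0.183] j6 -0.377 q6 -102.0 head 103.3 w 49.8
   T 0.168
t 37.5 pos [610.1  83.4 126.3] F [-0.1  0.4 -2.9] M [ 0.041 -0.099  0.153] j6 -0.35 q6 -82.8 head 84.1 w 50.0
   T 0.195
t 37.8 pos [610.1  83.5 126.2] F [ 1.9  0.6 -4.2] M [ 0.025 -0.069  0.216] j6 -0.395 q6 -68.4 head 69.7 w 49.9
   T 0.15
t 38.1 pos [610.2  83.4 126.2] F [ 0.8  0.  -2.5] M [ 0.057 -0.099  0.208] j6 -0.385 q6 -54.0 head 55.3 w 49.8
   T 0.16
```

```bash

python3 -m creep '{"translation":[[0,0,0],[0,0,0],[0,0,0]],"rotation":[[0,0.6,0],[0,0.6,0],[0,0.6,0]],"jaw":[50,50,50]}' >/dev/null; python3 s.py 0.6
python3 -m creep '{"translation":[[0,0,0],[0,0,0],[0,0,0]],"rotation":[[0,0.6,0],[0,0.6,0],[0,0.6,0]],"jaw":[50,50,50]}' >/dev/null; python3 s.py 0.6
python3 -m creep '{"translation":[[0,0,0],[0,0,0],[0,0,0]],"rotation":[[0,0.6,0],[0,0.6,0],[0,0.6,0]],"jaw":[50,50,50]}' >/dev/null; python3 s.py 0.6
python3 -m creep '{"translation":[[0,0,0],[0,0,0]],"rotation":[[0,0.6,0],[0,0.6,0]],"jaw":[50,50]}' >/dev/null; python3 s.py 0.6

```

```text
t 38.4 pos [610.2  83.5 126.2] F [ 0.2 -0.3 -2.4] M [ 0.009 -0.14   0.238] j6 -0.329 q6 -39.6 head 40.9 w 50.0
   T 0.216
t 38.7 pos [610.2  83.4 126.1] F [ 0.2  0.2 -3.9] M [-0.011 -0.114  0.336] j6 -0.271 q6 -25.2 head 26.5 w 49.8
   T 0.273
t 39.0 pos [610.1  83.4 126.1] F [ 0.5 -0.  -3.6] M [-0.02  -0.168  0.377] j6 -0.209 q6 -10.8 head 12.1 w 50.0
   T 0.336
t 39.2 pos [610.1  83.4 126. ] F [ 0.6  1.4 -3.8] M [ 0.    -0.235  0.387] j6 -0.157 q6 -1.2 head 2.5 w 49.8
   T 0.388
```

```bash

python3 -m creep '{"translation":[[0,0,0],[0,0,0]],"rotation":[[0,0.6,0],[0,0.6,0]],"jaw":[50,50]}' >/dev/null; python3 s.py 0.6
python3 -m creep '{"translation":[[0,0,0]],"rotation":[[0,0.5,0]],"jaw":[50]}' >/dev/null; python3 s.py 0.5

```

```text
t 39.4 pos [610.1  83.4 125.9] F [ 1.9 -0.8 -4.4] M [ 0.031 -0.285  0.439] j6 -0.108 q6 8.3 head -7.1 w 50.1
   T 0.437
t 39.5 pos [610.1  83.5 125.9] F [ 1.8  0.2 -4. ] M [-0.002 -0.269  0.388] j6 0.004 q6 12.3 head -11.1 w 50.3
   T 0.458
```

```bash

python3 -m creep '{"translation":[[0,0,0],[0,0,0],[0,-0.75,0],[0,-1,0],[0,-1,0],[0,-1,0],[0,0,0],[0,0,0]],"rotation":[[0,-1,0],[0,-1,0],[0,0,0],[0,0,0],[0,0,0],[0,0,0],[0,0,0],[0,0,0]],"jaw":[50,50,50,50,50,50,50,50]}' ; python3 s.py 0
python3 -c "
from h import *
c=viewer.capture('top'); cv2.imwrite('pics/t15.png',c['img'][:,:,::-1])
c=viewer.capture('scene'); cv2.imwrite('pics/s15.png',c['img'][:,:,::-1])"
```

```text
time_s: 40.3
position: [610.7, 83.5, 221.5]
ee_rot: [0.706, 0.033, -0.031, -0.706]
force: [0.1, -0.5, 0.1]
width: 0.586
t 40.3 pos [610.7  83.5 221.5] F [ 0.1 -0.5  0.1] M [-0.034  0.    -0.007] j6 0.014 q6 -3.9 head 5.1 w 50.1
   T 0.014
```

View pics/s15.png

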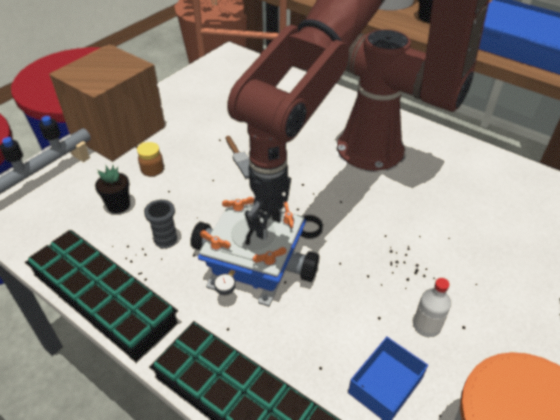

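View pics/t15.png

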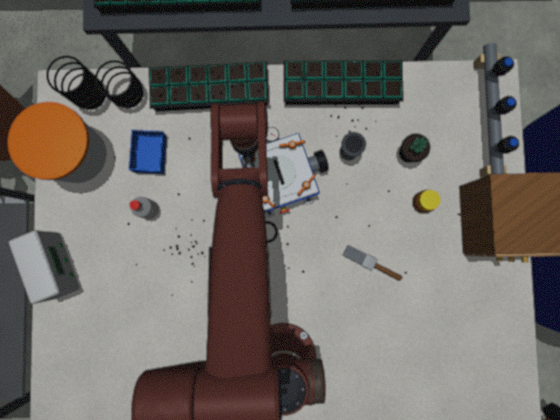

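The gripper is clear of the screws at z = 221 mm with no contact force. The bystanders are at the same pixels as at the start: bottle (141,207), tub (148,152), element (353,146), brush (370,262).

```bash
python3 -c "
from plant import workorder
print(workorder.close_job())"; python3 s.py
```

```text
the job is handed in; nothing more can be done
None
the job is handed in; nothing more can be done
```

All four wing screws are tight and the job is handed in at about 40 s of the 72 s allowed. I turned them with the two fingers, held 50 mm apart, pushing on opposite wings. Both rounds went a → c → b → d.

| Screw | Nipped up (N m) | Firmly tight (N m) |
|---|---|---|
| a | 0.13–0.14 | 0.41–0.42 |
| c | 0.14 | 0.45 |
| b | 0.135 | 0.46 |
| d | 0.14 | 0.46 |

- **Moments:** these come from the last joint's torque, corrected for its drag while turning. The correction gave about 0.066 N m while the screws ran free, against the 0.07 stated. The noisier wrist sensor agreed to within about 0.03 N m, apart from one reading on d (0.39 against 0.46).
- **Screw a:** its last row read 0.44 N m, but the tool was slowing down and I trust the 0.41 just before it more. I stopped there because the last joint was near the end of its range.
- **Dips:** partway through the firm round each screw's reading fell and then climbed again, by about 0.05 N m on a, c and d and less on b. I think the fingers were slipping along the wings. Pictures of a and c taken during the turn showed the wings still following the fingers. The readings then rose steadily to the end.
- **Not rechecked:** I did not go back over any screw after its firm pass, so as to keep the cross order.
- **Final pictures:** the gripper was clear with no contact force. The bystanders I could see stood where they had been, and the union ring was partly hidden by the arm in the top view.

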